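# Snap the seal on a packed tote with the sealing pliers

## Task

Take the sealing pliers from their rest, slide their jaws over the yellow hasp fin on the blue tote's lid until the hinge gently meets the fin, and squeeze the pliers until the red seal button snaps in, without crushing it or bending the fin. Then open the pliers, draw them off, and lay them back on the rest as they lay before. Touch the tote and its seal only with the pliers, and leave the other things on the bench alone.

Things in the scene. Friction and masses are not known exactly. Their poses are not given: they have to be found in the camera images.
- pliers: Loose sealing pliers, 0.17 kg, 18 mm thick, lying flat; this half has the dark jaw (+y) and an orange handle (-y). Origin: on the hinge axis, underside; z along the pin, x towards the jaws. A spring holds them open. Squeezed by angle a, their middle line lies a/2 about z from this x. The round hinge boss, radius 17 mm, is what stops against the fin.
- pliers_arm: Other half of the pliers (bright jaw at -y, handle at +y), same origin on the hinge; turned about z from pliers by the closing angle a: 0 open, about 0.34 with the jaws on both sides of the unset seal, about 0.44 when it is snapped in. The jaw pads are 10 mm balls, mid-thickness, 38 mm apart when open, 55 mm ahead of the hinge (59 mm when closed on the seal).
- pliers_grip (a point): Where to take the pliers: between the orange handles, mid-thickness, 50 mm behind the hinge, at the centre of mass. Open, the handles are 66 mm wide here over their outer faces (12 mm thick each, 25 to 109 mm behind the hinge, flaring to the rear by 0.07 rad each), 44 to 50 mm when squeezed on the seal. The spring resists with 9 N per handle open, 11 N shut. The point turns with pliers.
- rest: Fixed black tool rest, 16 mm high: a spine 36 mm wide, 150 mm long, with cross bars 90 mm wide, 96 mm behind and 33 mm ahead of its origin. Origin: on the bench, under the place of the pliers' hinge; x is where the jaws point. The pliers lie flat on its top, hinge over its origin; between the bars the handles overhang the spine, with free space beside and below for fingers.
- tote: Fixed blue lidded tote, 260 x 340 x 120 mm. Origin: centre of the underside; z up; its front (-x) faces the robot. On the lid a yellow upright fin (hasp) stands in the x-z plane, 4 mm thick, 54 mm long, top 175 mm above the bench, in a lengthwise slot. Slide the open jaws over it along +x, pliers level, until the hinge boss touches its front edge: then the jaws are at the seal.
- seal_nominal (a point): Nominal place of the seal's axis in the fin's mid-plane, on the tote: x -60, y 0, z 160 mm. The fin with the seal really stands up to 20 mm before or behind it along the tote's x: find it by feel or sight. The fin's front edge is 40 mm in front of the real seal, its rear 14 mm behind. Red button: 10 mm across, 10 mm proud on the -y side; white boss: 14 mm across, 6 mm proud on +y.
- seal (a joint): How far the red button is pressed in, m: 0 as found; springs back if let go before 3.4 mm; there it snaps over and stays at 5 mm, fully in. It resists with up to 10 N at the jaws, which with the pliers' spring takes some 23 N on each handle. More than 28 N at the jaws crushes it; squeezing the handles with 30 N or less stays below.
- hasp (a joint): How far the springy fin is bent along the tote's x, rad: 0 upright, positive bent to the tote's +x (pushed away from the robot). It pivots at the lid, 40 mm below the seal; 1 N at the seal's height bends it by about 0.01 rad. It is damaged beyond 0.08 rad (about 8 N).
- tape: Loose roll of tape lying flat, 100 mm across, 48 mm high; origin centre of the underside. A bystander.
- stamp: Loose office stamp, black and white, 50 x 32 x 70 mm, standing; origin centre of the underside. A bystander.
- carton: Loose small cardboard carton, 85 x 60 x 50 mm; origin centre of the underside. A bystander.
Mind the look-alikes: they are no part of the job. Leave any green look-alike of the pliers alone.

How it is judged (in metres and radians):
On the way, in this order (a step that is already met when the one before it is completed fails the run):
1. the pliers are lifted from the rest (height (world z) of pliers above 0.1 m), for 0.1 s.
2. the seal button is snapped in while the pliers are on it (value of joint seal above 0.0042 m and contact force between pliers_arm and tote above 0.5 N), for 0.1 s.
At the end, for the whole second after the job is handed in: The red button is snapped in (pressed at least 4.2 mm), the fin stands upright (within 0.03 rad), and the pliers lie flat and still on the rest, the hinge within 20 mm of the rest's origin and pointing along it within 0.25 rad (value of joint seal above 0.0042 m and value of joint hasp between -0.03 and 0.03 rad and horizontal distance between pliers and rest below 0.02 m and z of pliers in the frame of rest between 0.012 and 0.02 m and angle between the x axis of pliers and the x axis of rest, either way round below 0.25 rad and angle between pliers's own z axis and vertical below 0.1 rad and linear speed of pliers below 0.02 m/s); the robot touches nothing.
It fails at once if the seal is crushed: more than 28 N at the pliers' jaw (contact force between pliers_arm and tote above 28 N).
It fails at once if the fin is bent by more than 0.08 rad (value of joint hasp above 0.08 rad or value of joint hasp below -0.08 rad).
It fails at once if the robot itself touches the tote or its seal (contact force between any of the fingers, the arm and tote above 0.5 N).
It fails at once if a bystander is moved by more than 15 mm (distance of any of tape, stamp, carton from where it was at the start of the episode above 0.015 m).
It also fails if it takes over 69 s, if anything falls off the work surface, if the arm or the gripper's body presses on something with over 40 N, if the wrist force passes 120 N, or if a joint passes its speed limit or range.

## Robot

A 6-joint arm with a two-finger parallel gripper is mounted at the origin on the work surface. World frame = base frame: x ahead of the robot, y to its left, z up, the work surface at z = 0. Lengths are in m, angles in degrees, forces in N, time in s.
With the tool pointing down it reaches from about 0.3 to 0.75 m from the base axis. Payload 8.5 kg.
Tool frame: the origin (TCP) lies midway between the tips of the shut fingers; the grasp point (between the pads) lies 19 mm behind it; y points along the fingers, z is the direction in which the jaws open and shut, and the axes are right-handed (so a half turn about y gives the same grasp; the last joint's range is limited). The gripper opens to 85 mm and grips with 20 to 120 N. Pads are 22 mm wide; open, the fingers measure 114 mm over their backs; the gripper's body (76 mm by 85 mm) begins 54 mm behind the grasp point. The pads swing forward as they close: fully open they stand 13 mm farther back than shut.
Start: joints at [51.263, 21.807, 74.336, -0, 83.858, -12.336], TCP at [0.245, 0.493, 0.231] pointing down, gripper open.
Joint ranges: [-178.18, 178.18], [-50.72, 133.34], [12.68, 142.11], [-81.47, 261.47], [9.98, 163.14], [-165.26, 165.26]. Speed limits (degrees/s): [136.94, 136.94, 180, 180, 180, 180].

## Interface

Orientations are given as a 3x3 rotation matrix whose columns are the frame's x, y, z axes.
In Python, from rig import status, imaging, job gives the robot as it stands. The module is installed in compiled form; this text tells all that it offers.
- The arm moves only by the tool jog_arm, never from a script. Its argument "rows" is a list of rows, each an object of numbers: "hand": the opening, from 0 (shut) to 1 (fully open); "dx", "dy", "dz": the shift along the tool's x, y, z in cm; "ax", "ay", "az": the turn, a rotation vector about the tool's x, y, z in degrees. In form: [{"hand": .., "dx": .., "dy": .., "dz": .., "ax": .., "ay": .., "az": ..}, ...]. A call has exactly 5 rows; each row shifts and turns the commanded pose from where the row before left it, along the tool's axes as they then stand; what a row does not reach is not made up. A row lasts 1/12 s, in which the tool goes at most 41.7 mm and 7.16 degrees, less where a joint would pass 70% of its speed; a pose out of reach is approached as far as the arm can. A call is refused whole if a number of a shift passes 4.17 or a number of a turn 7.16, either way. A call with a gripper value outside its range is refused whole. The fingers move at their own pace and stop on an object; "newtons" is the grip in N (left out, the last holds). Time passes only in rows, so rows that do not move let the fingers close, or fill a call up. It gives the time, the measured TCP pose, the force and the opening at its end, in the units of the state.
- status.observe(): the state, without advancing time (a new reading comes with each control period).
- imaging.get_image(name): name is "scene" or "top"; returns the picture (384x512x3 uint8, red, green, blue); there is no depth.
- imaging.camera_model(name): a dict with "K" (3x3 intrinsics, pixels), "position" and "rotation" of the camera in the world. Camera axes: x right, y down, z forward; pixel columns grow to the right and rows downward; lengths in m; the calibration is good to about 2 mm. A picture is of the moment at which its call begins. camera_model takes no time and is no camera call.
- job.close_job(): hands the job in, once; it reports no verdict.
The state is a dict: "time_s": time; "q": joint angles; "qvel": joint speeds; "joint_efforts": joint torques, N m; "position": TCP position; "tool_rot": TCP orientation; "ft_force": force on the tool from outside, world axes, zero at the start; "wrist_torque": the same for the moment, N m; "grip_width": finger opening in m.
Only numpy, scipy, OpenCV 4.12 (cv2) and the standard library are available. Lean on these libraries where they do the work, as an engineer would, in place of code of your own. Each camera call takes 0.05 s, during which the arm holds its last target.

## Working session

There is one attempt and no reset: what is moved stays moved. The work goes in short steps, Python scripts to look and compute and a tool call to move; the robot and the scene stay as the last step left them, time stands still between calls to the robot, and variables do not carry over. Pictures are saved under pics/ and viewed, and the job is handed in when it is done.

Besides the shell and the picture viewer there is one more tool, called after ">>>" as name([rows], argument=value, ...), one row to a line, values as JSON. jog_arm: Moves the arm, as the interface text tells. Its arguments: {"type":"object","properties":{"rows":{"type":"array"},"newtons":{"type":"number"}},"required":["rows"]}

```bash
mkdir -p pics
cat > h.py <<'E'
import numpy as np, cv2
from rig import status, imaging, job
def snap(name,fn,crop=None,scale=1):
    im=imaging.get_image(name)[:,:,::-1]
    np.save('pics/'+name+'_last.npy',im)
    cv2.imwrite('pics/'+name+'_raw.png',im)
    if crop:
        u0,v0,u1,v1=crop; im=im[v0:v1,u0:u1]
    if scale!=1: im=cv2.resize(im,None,fx=scale,fy=scale,interpolation=cv2.INTER_CUBIC)
    cv2.imwrite('pics/'+fn,im)
def crop(name,fn,c,scale):
    im=np.load('pics/'+name+'_last.npy'); u0,v0,u1,v1=c
    cv2.imwrite('pics/'+fn,cv2.resize(im[v0:v1,u0:u1],None,fx=scale,fy=scale,interpolation=cv2.INTER_CUBIC))
def ray(name,u,v):
    m=imaging.camera_model(name);K=np.array(m['K']);R=np.array(m['rotation']);p=np.array(m['position'])
    return p,R@np.linalg.inv(K)@np.array([u,v,1.])
def at(name,u,v,z):
    p,d=ray(name,u,v); return p+d*(z-p[2])/d[2]
def proj(name,P):
    m=imaging.camera_model(name);K=np.array(m['K']);R=np.array(m['rotation']);p=np.array(m['position'])
    c=K@(R.T@(np.array(P)-p)); return c[:2]/c[2]
E
python3 - <<'E'
from h import *
np.set_printoptions(precision=4,suppress=True)
snap('top','t0.png',None,1.5);snap('scene','s0.png',None,1.5)
for n in('top','scene'):
    m=imaging.camera_model(n);print(n,m['position'],m['rotation'],m['K'])
s=status.observe();print(s)
E
```

```text
top [ 0.3061 -0.0029  1.3202] [[ 0.024  -0.9826  0.184 ]
 [-0.9996 -0.0265 -0.0108]
 [ 0.0154 -0.1836 -0.9829]] [[414.2332   0.     258.8126]
 [  0.     414.2332 187.3593]
 [  0.       0.       1.    ]]
scene [0.9452 0.4881 1.0882] [[-0.7632  0.5369 -0.3595]
 [ 0.6461  0.6403 -0.4155]
 [ 0.0071 -0.5494 -0.8356]] [[366.1091   0.     252.04  ]
 [  0.     366.1091 199.5403]
 [  0.       0.       1.    ]]
{'time_s': 0.1, 'q': array([ 51.2622,  21.8387,  74.3799,  -0.0002,  83.8585, -12.336 ]), 'qvel': array([-0.0384, -0.1465, -0.1063, -0.0891,  0.0485, -0.0614]), 'joint_efforts': array([  0.0043, -44.9219, -23.1654,  -0.0001,   0.0037,   0.    ]), 'position': array([0.2444, 0.4924, 0.2308]), 'tool_rot': array([[ 0.8957, -0.0008,  0.4447],
       [-0.4447, -0.0011,  0.8957],
       [-0.0003, -1.    , -0.0013]]), 'ft_force': array([ 0.0422, -0.7724,  0.086 ]), 'wrist_torque': array([-0.0248, -0.0323, -0.0015]), 'grip_width': 0.08544446390496181}
```

View pics/t0.png

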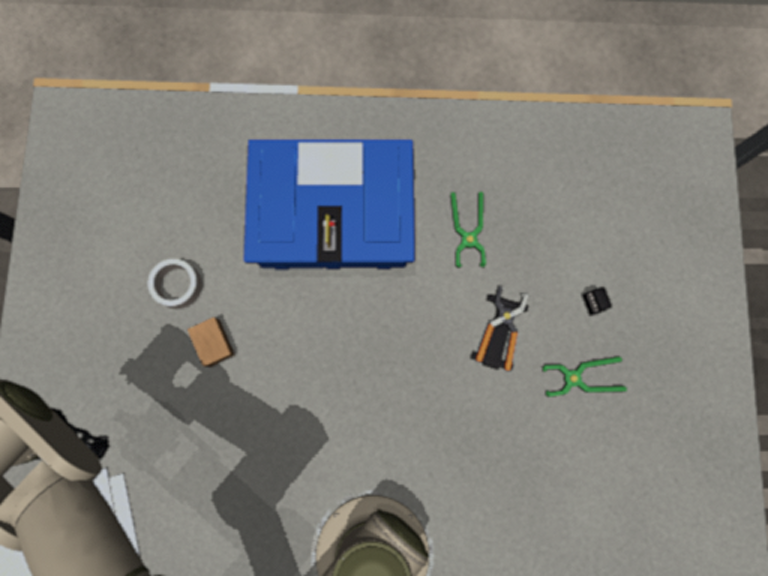

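View pics/s0.png

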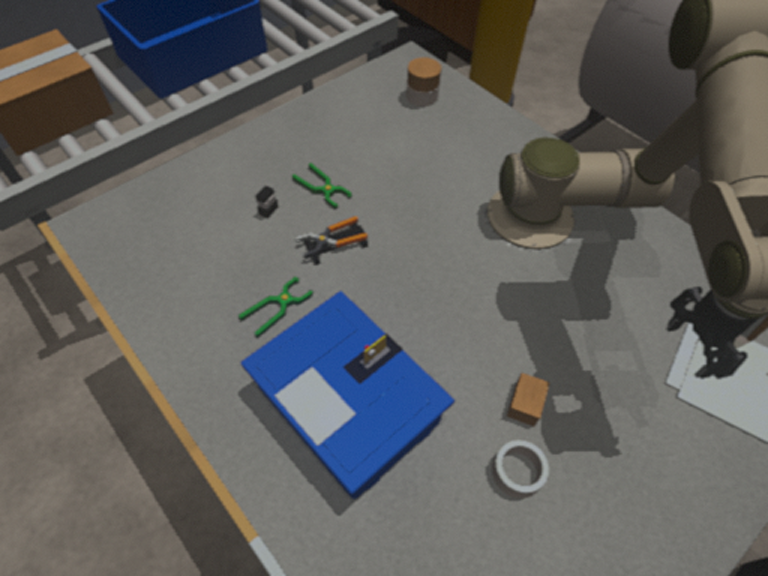

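Pliers candidates in the top view (1.5x pixels): orange-handled on the black rest at (503,325), green at (470,235), and green at (583,377). By the description it is the orange one; the tote's fin is at (329,232). I'll check these in close crops.

Run:
```python
from h import *
crop('top','c1.png',(300,175,370,260),9)
crop('top','c2.png',(155,85,285,185),6)
crop('scene','c3.png',(225,215,275,260),12)
crop('scene','c4.png',(190,135,255,185),12)
```

```text
(no output)
```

View pics/c1.png

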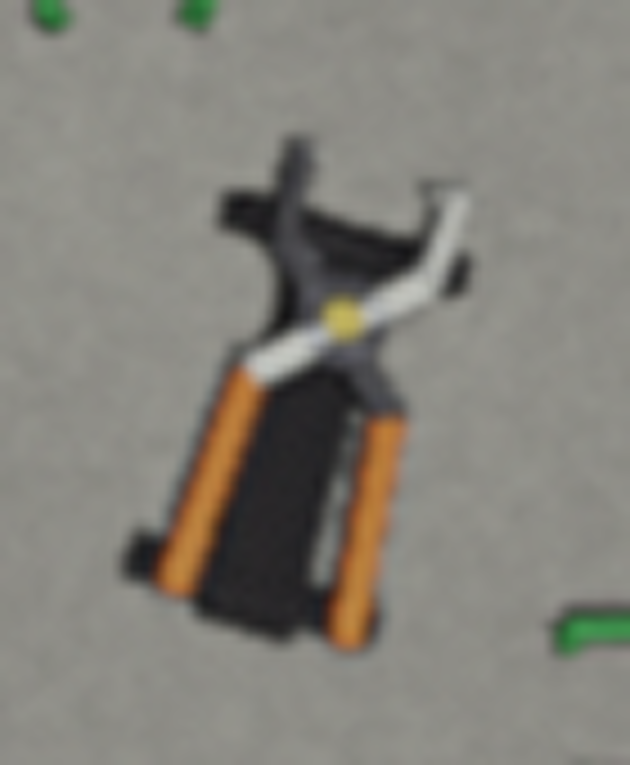

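View pics/c2.png

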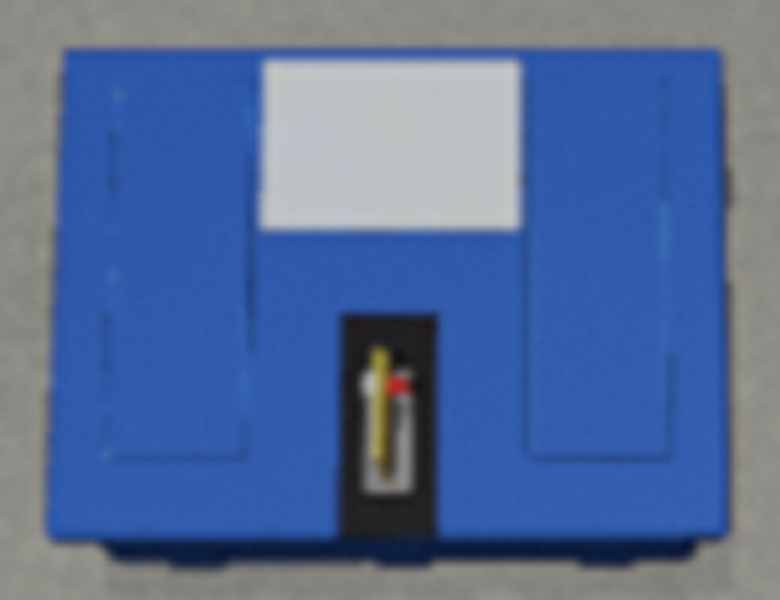

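View pics/c3.png

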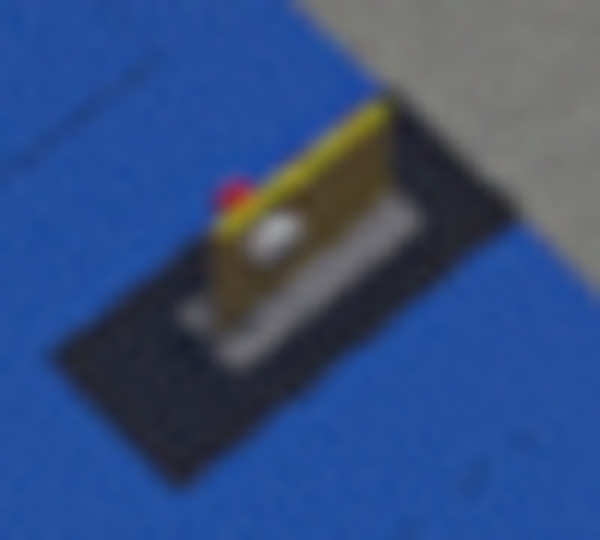

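View pics/c4.png

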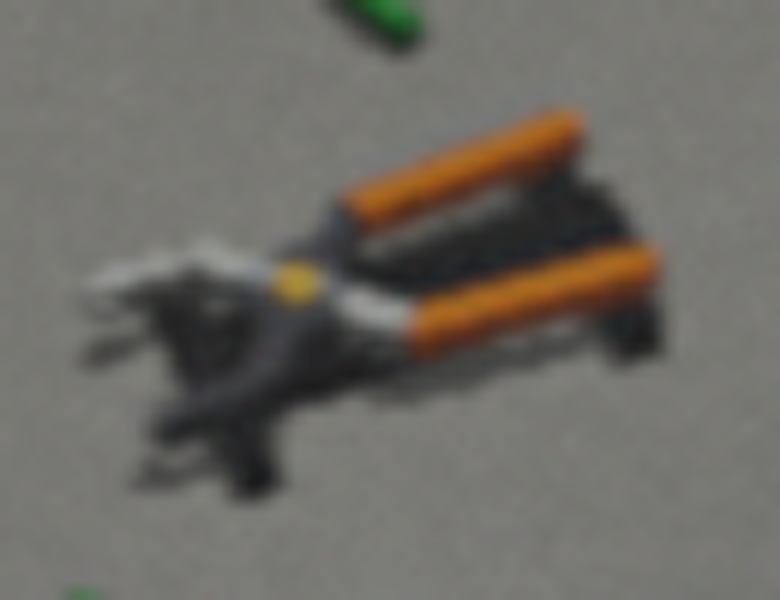

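```bash
cat >> h.py <<'E'
def cp(name,c0,s,x,y,z): return at(name,c0[0]+(x+.5)/s-.5,c0[1]+(y+.5)/s-.5,z)
E
python3 - <<'E'
from h import *
np.set_printoptions(precision=4,suppress=True)
A=lambda x,y,z=.034: cp('top',(300,175),9,x,y,z)
h=A(343,318,.036);l=A(178,592);r=A(350,640);l0=A(245,372);r0=A(390,418);jd=A(297,140);jb=A(458,190)
print('hinge',h,'ends',l,r,'starts',l0,r0,'jaws',jd,jb)
g=lambda v:np.degrees(np.arctan2(v[1],v[0]))
print(g((l0+r0-l-r)),g(jd+jb-l0-r0),g(jd+jb-l-r), g(h-(l+r)/2))
B=lambda x,y,z=.12: cp('top',(155,85),6,x,y,z)
print('lid FL FR RL RR',B(47,540),B(728,540),B(63,50),B(720,50))
print('slot',B(340,315),B(438,315),B(340,537),B(437,537))
print('fin rear,front',B(379,347,.175),B(382,465,.175),'red',B(400,384,.16))
C=lambda x,y,z: cp('scene',(225,215),12,x,y,z)
print('scene fin rear front',C(218,232,.175),C(388,105,.175),'white',C(277,235,.16))
S=lambda x,y,z:cp('scene',(190,135),12,x,y,z)
print('scene hinge',S(297,283,.036),'ends',S(655,258,.034),S(570,120,.034))
E
```

```text
hinge [ 0.4814 -0.2655  0.036 ] ends [ 0.3853 -0.2081  0.034 ] [ 0.3704 -0.2671  0.034 ] starts [ 0.4619 -0.2316  0.034 ] [ 0.4471 -0.2819  0.034 ] jaws [ 0.5443 -0.2504  0.034 ] [ 0.528  -0.3069  0.034 ]
-14.038568341775177 -15.027312042408866 -14.549673277223427 -15.107636358468842
lid FL FR RL RR [0.5615 0.2696 0.12  ] [ 0.5707 -0.0658  0.12  ] [0.8177 0.2785 0.12  ] [ 0.828  -0.0575  0.12  ]
slot [0.6809 0.1309 0.12  ] [0.6823 0.0818 0.12  ] [0.5669 0.1257 0.12  ] [0.5683 0.0779 0.12  ]
fin rear,front [0.6483 0.1054 0.175 ] [0.5904 0.1016 0.175 ] red [0.6346 0.0959 0.16  ]
scene fin rear front [0.6471 0.1053 0.175 ] [0.5943 0.105  0.175 ] white [0.6319 0.1087 0.16  ]
scene hinge [ 0.481  -0.2656  0.036 ] ends [ 0.3886 -0.2036  0.034 ] [ 0.373 -0.265  0.034]
```

The crops confirm the choice. c1 and c4 show orange handles, a dark jaw on +y, a bright jaw on -y and the hinge at crop pixel (343,318), lying on the black rest. c2 and c3 show the yellow fin with its red button on -y and white boss on +y. 

The pliers' hinge is at (0.481, -0.2655) with yaw -14.6°. The fin's front edge is at x≈0.5935, y≈0.104, and the tote's yaw is about 1.7°. I'm moving above the pliers now.

>>> jog_arm([
  {"hand": 1,"dx": 2.49,"dz": -2.92},
  {"hand": 1,"dx": 2.49,"dz": -2.92},
  {"hand": 1,"dx": 2.49,"dz": -2.92},
  {"hand": 1,"dx": 2.49,"dz": -2.92},
  {"hand": 1,"dx": 2.49,"dz": -2.92},
], newtons=20)

```text
invalid input at $.rows[0]: expected keys hand, dx, dy, dz, ax, ay, az
```

>>> jog_arm([
  {"hand": 1,"dx": 2.49,"dz": -2.92},
  {"hand": 1,"dx": 2.49,"dz": -2.92},
  {"hand": 1,"dx": 2.49,"dz": -2.92},
  {"hand": 1,"dx": 2.49,"dz": -2.92},
  {"hand": 1,"dx": 2.49,"dz": -2.92},
])

```text
invalid input at $.rows[0]: expected keys hand, dx, dy, dz, ax, ay, az
```

>>> jog_arm([
  {"hand": 1,"dx": 2.49,"dz": -2.92},
  {"hand": 1,"dx": 2.49,"dz": -2.92},
  {"hand": 1,"dx": 2.49,"dz": -2.92},
  {"hand": 1,"dx": 2.49,"dz": -2.92},
  {"hand": 1,"dx": 2.49,"dz": -2.92},
])

```text
invalid input at $.rows[0]: expected keys hand, dx, dy, dz, ax, ay, az
```

>>> jog_arm([
  {"hand": 1,"dx": 2.49,"dz": -2.92},
  {"hand": 1,"dx": 2.49,"dz": -2.92},
  {"hand": 1,"dx": 2.49,"dz": -2.92},
  {"hand": 1,"ay": -6},
  {"hand": 1,"ay": -5.8},
])

```text
invalid input at $.rows[0]: expected keys hand, dx, dy, dz, ax, ay, az
```

All keys are needed in every row.

>>> jog_arm([
  {"hand": 1,"dx": 2.49,"dy": 0,"dz": -2.92,"ax": 0,"ay": 0,"az": 0},
  {"hand": 1,"dx": 2.49,"dy": 0,"dz": -2.92,"ax": 0,"ay": 0,"az": 0},
  {"hand": 1,"dx": 2.49,"dy": 0,"dz": -2.92,"ax": 0,"ay": 0,"az": 0},
  {"hand": 1,"dx": 2.49,"dy": 0,"dz": -2.92,"ax": 0,"ay": 0,"az": 0},
  {"hand": 1,"dx": 2.49,"dy": 0,"dz": -2.92,"ax": 0,"ay": 0,"az": 0},
], newtons=20)

```text
time_s: 0.52
position: [0.2909, 0.3048, 0.231]
tool_rot: [[0.896, -0.0, 0.444], [-0.444, -0.0, 0.896], [-0.0, -1.0, -0.001]]
ft_force: [1.0, 0.4, -0.3]
grip_width: 0.0851
```

>>> jog_arm([
  {"hand": 1,"dx": 2.49,"dy": 0,"dz": -2.92,"ax": 0,"ay": 0,"az": 0},
  {"hand": 1,"dx": 2.49,"dy": 0,"dz": -2.92,"ax": 0,"ay": 0,"az": 0},
  {"hand": 1,"dx": 2.49,"dy": 0,"dz": -2.92,"ax": 0,"ay": 0,"az": 0},
  {"hand": 1,"dx": 2.49,"dy": 0,"dz": -2.92,"ax": 0,"ay": 0,"az": 0},
  {"hand": 1,"dx": 2.49,"dy": 0,"dz": -2.92,"ax": 0,"ay": 0,"az": 0},
])

```text
time_s: 0.93
position: [0.3375, 0.1187, 0.2313]
tool_rot: [[0.896, 0.0, 0.444], [-0.444, 0.0, 0.896], [0.0, -1.0, 0.0]]
ft_force: [1.0, 0.7, -0.2]
grip_width: 0.0857
```

>>> jog_arm([
  {"hand": 1,"dx": 2.49,"dy": 0,"dz": -2.92,"ax": 0,"ay": 0,"az": 0},
  {"hand": 1,"dx": 2.49,"dy": 0,"dz": -2.92,"ax": 0,"ay": 0,"az": 0},
  {"hand": 1,"dx": 2.49,"dy": 0,"dz": -2.92,"ax": 0,"ay": 0,"az": 0},
  {"hand": 1,"dx": 2.49,"dy": 0,"dz": -2.92,"ax": 0,"ay": 0,"az": 0},
  {"hand": 1,"dx": 2.49,"dy": 0,"dz": -2.92,"ax": 0,"ay": 0,"az": 0},
])

```text
time_s: 1.35
position: [0.3842, -0.0678, 0.2313]
tool_rot: [[0.896, -0.0, 0.445], [-0.445, 0.0, 0.896], [-0.0, -1.0, 0.0]]
ft_force: [1.1, -0.2, -0.1]
grip_width: 0.0853
```

>>> jog_arm([
  {"hand": 1,"dx": 2.49,"dy": 0,"dz": -2.92,"ax": 0,"ay": 0,"az": 0},
  {"hand": 1,"dx": 2.49,"dy": 0,"dz": -2.92,"ax": 0,"ay": 0,"az": 0},
  {"hand": 1,"dx": 2.49,"dy": 0,"dz": -2.92,"ax": 0,"ay": 0,"az": 0},
  {"hand": 1,"dx": 0,"dy": 0,"dz": 0,"ax": 0,"ay": -6,"az": 0},
  {"hand": 1,"dx": 0,"dy": 0,"dz": 0,"ax": 0,"ay": -5.8,"az": 0},
])

```text
time_s: 1.77
position: [0.4123, -0.1793, 0.2306]
tool_rot: [[0.968, -0.001, 0.25], [-0.25, 0.001, 0.968], [-0.001, -1.0, 0.001]]
ft_force: [-0.2, -0.0, -0.5]
grip_width: 0.0854
```

>>> jog_arm([
  {"hand": 1,"dx": 1.8,"dy": 0,"dz": -3.3,"ax": 0,"ay": 0,"az": 0},
  {"hand": 1,"dx": 1.8,"dy": 0,"dz": -3.3,"ax": 0,"ay": 0,"az": 0},
  {"hand": 1,"dx": 0,"dy": 4,"dz": 0,"ax": 0,"ay": 0,"az": 0},
  {"hand": 1,"dx": 0,"dy": 4,"dz": 0,"ax": 0,"ay": 0,"az": 0},
  {"hand": 1,"dx": 0,"dy": 4,"dz": 0,"ax": 0,"ay": 0,"az": 0},
])

```text
time_s: 2.18
position: [0.4303, -0.2508, 0.1098]
tool_rot: [[0.967, 0.001, 0.253], [-0.253, -0.001, 0.967], [0.001, -1.0, -0.0]]
ft_force: [1.1, -0.6, -0.9]
grip_width: 0.085
```

Run:
```python
from h import *
np.set_printoptions(precision=4,suppress=True)
s=status.observe();print(s['position'],s['ft_force'])
snap('top','t1.png',(270,150,400,270),6);snap('scene','s1.png',(160,90,300,200),5)
```

```text
[ 0.4303 -0.2508  0.1098] [ 1.1148 -0.564  -0.9014]
```

View pics/t1.png

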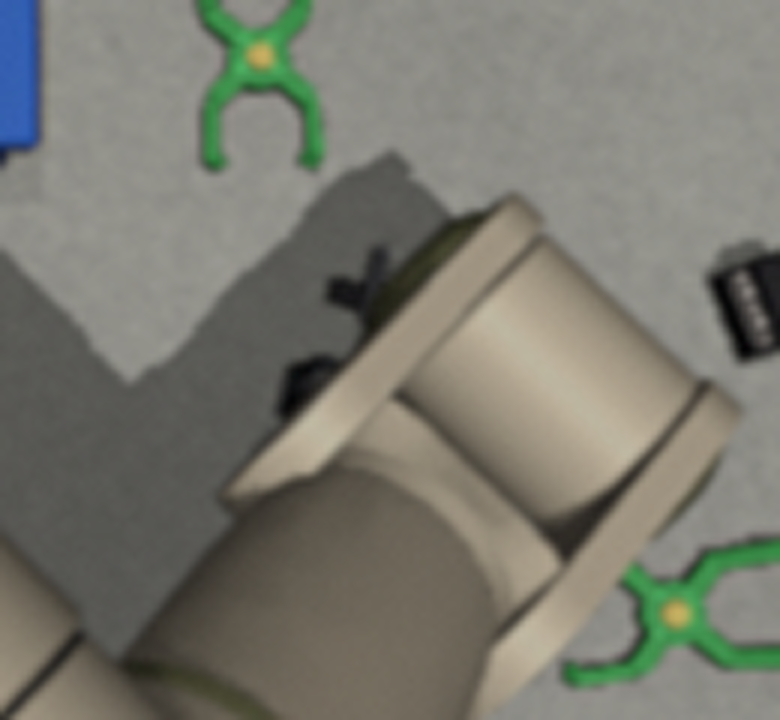

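View pics/s1.png

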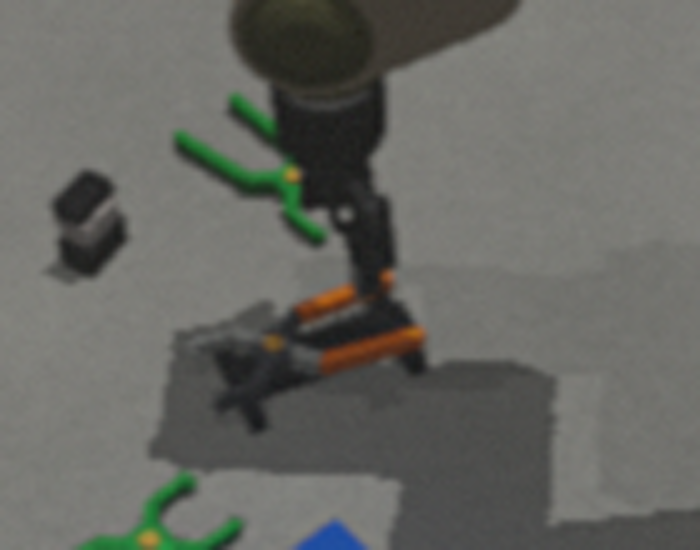

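The top view is blocked by the arm. The scene view shows the fingers above the handles, in line. Now descending.

>>> jog_arm([
  {"hand": 1,"dx": 0,"dy": 3,"dz": -0.15,"ax": 0,"ay": 0,"az": 0},
  {"hand": 1,"dx": 0,"dy": 2,"dz": 0,"ax": 0,"ay": 0,"az": 0},
  {"hand": 1,"dx": 0,"dy": 1,"dz": 0,"ax": 0,"ay": 0,"az": 0},
  {"hand": 1,"dx": 0,"dy": 0.8,"dz": 0,"ax": 0,"ay": 0,"az": 0},
  {"hand": 1,"dx": 0,"dy": 0.7,"dz": 0,"ax": 0,"ay": 0,"az": 0},
])

```text
time_s: 2.7
position: [0.4309, -0.2525, 0.0374]
tool_rot: [[0.968, 0.002, 0.252], [-0.252, -0.002, 0.968], [0.002, -1.0, -0.001]]
ft_force: [0.4, 0.2, -1.0]
grip_width: 0.0854
```

>>> jog_arm([
  {"hand": 1,"dx": 0,"dy": 0.7,"dz": 0,"ax": 0,"ay": 0,"az": 0},
  {"hand": 1,"dx": 0,"dy": 0.7,"dz": 0,"ax": 0,"ay": 0,"az": 0},
  {"hand": 1,"dx": 0,"dy": 0.7,"dz": 0,"ax": 0,"ay": 0,"az": 0},
  {"hand": 1,"dx": 0,"dy": 0.6,"dz": 0,"ax": 0,"ay": 0,"az": 0},
  {"hand": 1,"dx": 0,"dy": 0.3,"dz": 0,"ax": 0,"ay": 0,"az": 0},
])

```text
time_s: 3.12
position: [0.43, -0.2517, 0.0056]
tool_rot: [[0.968, -0.001, 0.252], [-0.252, 0.0, 0.968], [-0.001, -1.0, 0.0]]
ft_force: [-0.1, -0.8, 0.3]
grip_width: 0.0855
```

Run:
```python
from h import *
np.set_printoptions(precision=4,suppress=True)
s=status.observe();print(s['position'],s['ft_force'])
snap('scene','s2.png',(170,110,280,190),7)
```

```text
[ 0.43   -0.2517  0.0056] [-0.0756 -0.8226  0.3229]
```

View pics/s2.png

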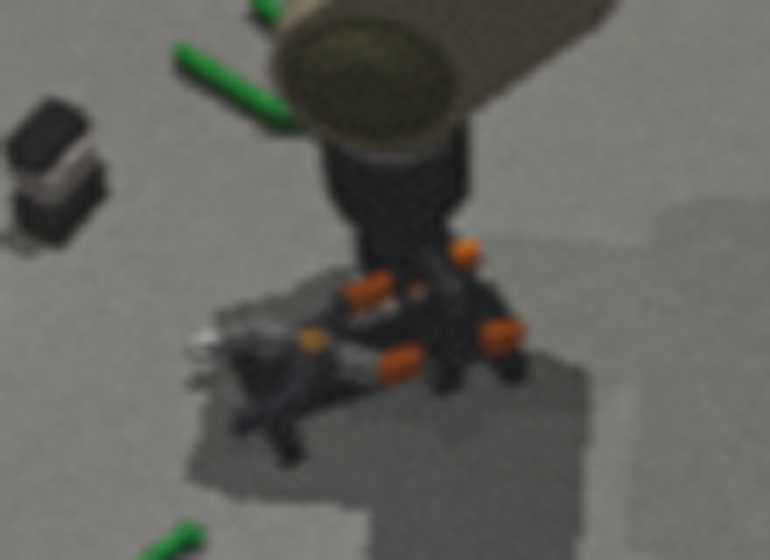

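The fingers stand outside both handles, midway along them, and touch nothing. I'm closing in steps, to a position and not a force.

>>> jog_arm([
  {"hand": 0.8,"dx": 0,"dy": 0.2,"dz": 0,"ax": 0,"ay": 0,"az": 0},
  {"hand": 0.8,"dx": 0,"dy": 0,"dz": 0,"ax": 0,"ay": 0,"az": 0},
  {"hand": 0.76,"dx": 0,"dy": 0,"dz": 0,"ax": 0,"ay": 0,"az": 0},
  {"hand": 0.74,"dx": 0,"dy": 0,"dz": 0,"ax": 0,"ay": 0,"az": 0},
  {"hand": 0.74,"dx": 0,"dy": 0,"dz": 0,"ax": 0,"ay": 0,"az": 0},
], newtons=20)

```text
time_s: 3.58
position: [0.43, -0.2523, 0.0055]
tool_rot: [[0.968, 0.0, 0.252], [-0.252, -0.001, 0.968], [0.001, -1.0, -0.001]]
ft_force: [-4.1, 0.3, 12.2]
grip_width: 0.0637
```

Run:
```python
from h import *
np.set_printoptions(precision=4,suppress=True)
s=status.observe();print(s['position'],s['ft_force'],s['grip_width'],s['wrist_torque'])
snap('scene','s3.png',(170,110,280,190),7)
```

```text
[ 0.43   -0.2523  0.0055] [-4.1032  0.2876 12.2284] 0.06366862270724481 [-0.0263  0.7813  0.0237]
```

View pics/s3.png

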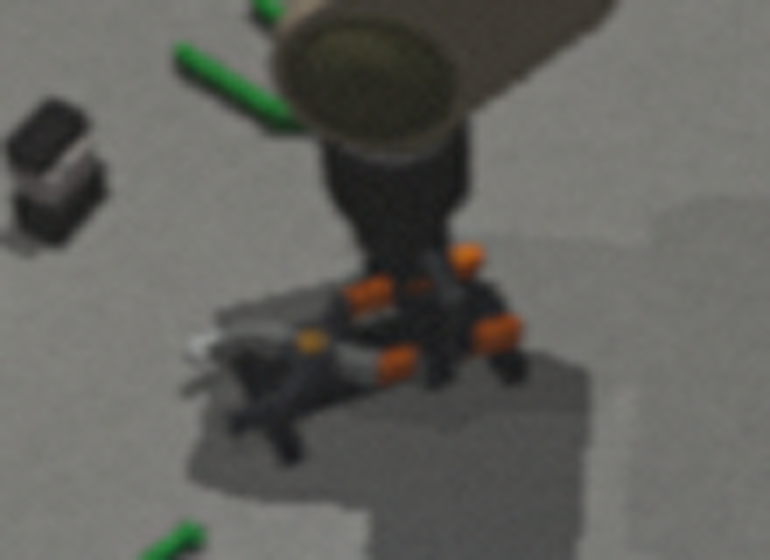

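The opening is 63.7 mm, so the handles are lightly squeezed. Lifting.

>>> jog_arm([
  {"hand": 0.73,"dx": 0,"dy": -0.3,"dz": 0,"ax": 0,"ay": 0,"az": 0},
  {"hand": 0.73,"dx": 0,"dy": -0.5,"dz": 0,"ax": 0,"ay": 0,"az": 0},
  {"hand": 0.73,"dx": 0,"dy": -0.7,"dz": 0,"ax": 0,"ay": 0,"az": 0},
  {"hand": 0.73,"dx": 0,"dy": -0.7,"dz": 0,"ax": 0,"ay": 0,"az": 0},
  {"hand": 0.73,"dx": 0,"dy": -0.8,"dz": 0,"ax": 0,"ay": 0,"az": 0},
])

```text
time_s: 4.05
position: [0.4301, -0.2518, 0.035]
tool_rot: [[0.968, -0.0, 0.252], [-0.252, 0.0, 0.968], [-0.0, -1.0, 0.0]]
ft_force: [-0.4, 0.1, -3.3]
grip_width: 0.0624
```

Run:
```python
from h import *
np.set_printoptions(precision=4,suppress=True)
s=status.observe();print(s['position'],s['ft_force'],s['grip_width'],s['wrist_torque'])
snap('scene','s4.png',(170,110,280,190),7)
```

```text
[ 0.4301 -0.2518  0.035 ] [-0.4245  0.1459 -3.2816] 0.06243430102836904 [0.0019 0.0189 0.0057]
```

View pics/s4.png

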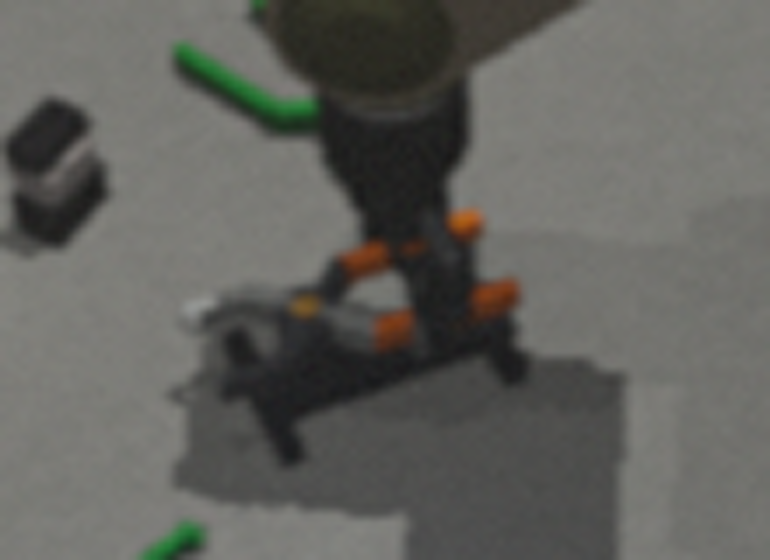

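>>> jog_arm([
  {"hand": 0.73,"dx": 0,"dy": -1.5,"dz": 0,"ax": 0,"ay": 0,"az": 0},
  {"hand": 0.73,"dx": 0,"dy": -2.5,"dz": 0,"ax": 0,"ay": 0,"az": 0},
  {"hand": 0.73,"dx": 0,"dy": -2.5,"dz": 0,"ax": 0,"ay": 0,"az": 0},
  {"hand": 0.73,"dx": 0,"dy": -2.5,"dz": 0,"ax": 0,"ay": 0,"az": 0},
  {"hand": 0.73,"dx": 0,"dy": -2,"dz": 0,"ax": 0,"ay": 0,"az": 0},
])

```text
time_s: 4.52
position: [0.4302, -0.2519, 0.1465]
tool_rot: [[0.968, 0.001, 0.252], [-0.252, -0.001, 0.968], [0.001, -1.0, -0.001]]
ft_force: [0.2, 0.0, -1.2]
grip_width: 0.0623
```

>>> jog_arm([
  {"hand": 0.73,"dx": 0,"dy": -0.5,"dz": 0,"ax": 0,"ay": -2.3,"az": 0},
  {"hand": 0.73,"dx": 0,"dy": 0,"dz": 0,"ax": 0,"ay": -4,"az": 0},
  {"hand": 0.73,"dx": 0,"dy": 0,"dz": 0,"ax": 0,"ay": -4,"az": 0},
  {"hand": 0.73,"dx": 0,"dy": 0,"dz": 0,"ax": 0,"ay": -4,"az": 0},
  {"hand": 0.73,"dx": 0,"dy": 0,"dz": 0,"ax": 0,"ay": -2,"az": 0},
])

```text
time_s: 4.93
position: [0.43, -0.2517, 0.1496]
tool_rot: [[0.999, 0.0, -0.033], [0.033, -0.0, 0.999], [0.0, -1.0, -0.0]]
ft_force: [0.4, -0.3, -1.6]
grip_width: 0.0627
```

>>> jog_arm([
  {"hand": 0.73,"dx": 0.3,"dy": 0,"dz": 1.3,"ax": 0,"ay": 0,"az": 0},
  {"hand": 0.73,"dx": 0.3,"dy": 0,"dz": 2.5,"ax": 0,"ay": 0,"az": 0},
  {"hand": 0.73,"dx": 0.3,"dy": 0,"dz": 3,"ax": 0,"ay": 0,"az": 0},
  {"hand": 0.73,"dx": 0.3,"dy": 0,"dz": 3,"ax": 0,"ay": 0,"az": 0},
  {"hand": 0.73,"dx": 0.3,"dy": 0,"dz": 3,"ax": 0,"ay": 0,"az": 0},
])

```text
time_s: 5.35
position: [0.441, -0.1215, 0.1495]
tool_rot: [[1.0, -0.0, -0.028], [0.028, 0.0, 1.0], [-0.0, -1.0, 0.0]]
ft_force: [0.2, 0.6, -1.8]
grip_width: 0.0624
```

>>> jog_arm([
  {"hand": 0.73,"dx": 0.3,"dy": 0,"dz": 3,"ax": 0,"ay": 0,"az": 0},
  {"hand": 0.73,"dx": 0.3,"dy": 0,"dz": 3,"ax": 0,"ay": 0,"az": 0},
  {"hand": 0.73,"dx": 0.3,"dy": 0,"dz": 3,"ax": 0,"ay": 0,"az": 0},
  {"hand": 0.73,"dx": 0.3,"dy": 0,"dz": 3,"ax": 0,"ay": 0,"az": 0},
  {"hand": 0.73,"dx": 0.3,"dy": 0,"dz": 3,"ax": 0,"ay": 0,"az": 0},
])

```text
time_s: 5.77
position: [0.4513, 0.0291, 0.1496]
tool_rot: [[1.0, 0.0, -0.029], [0.029, 0.0, 1.0], [0.0, -1.0, 0.0]]
ft_force: [1.2, -0.1, -2.2]
grip_width: 0.0626
```

>>> jog_arm([
  {"hand": 0.73,"dx": 0.2,"dy": 0,"dz": 3,"ax": 0,"ay": 0,"az": 0},
  {"hand": 0.73,"dx": 0,"dy": 0,"dz": 2.4,"ax": 0,"ay": 0,"az": 0},
  {"hand": 0.73,"dx": 0,"dy": 0,"dz": 1.3,"ax": 0,"ay": 0,"az": 0},
  {"hand": 0.73,"dx": 0,"dy": 0,"dz": 0.4,"ax": 0,"ay": 0,"az": 0},
  {"hand": 0.73,"dx": 0,"dy": 0,"dz": 0,"ax": 0,"ay": 0,"az": 0},
])

```text
time_s: 6.18
position: [0.4513, 0.0989, 0.1495]
tool_rot: [[1.0, 0.0, -0.031], [0.031, 0.0, 1.0], [0.0, -1.0, 0.0]]
ft_force: [0.1, -0.3, -2.6]
grip_width: 0.0623
```

Run:
```python
from h import *
np.set_printoptions(precision=4,suppress=True)
s=status.observe();print(s['position'],s['tool_rot'],s['ft_force'],s['grip_width'],s['wrist_torque'])
snap('scene','s5.png',(200,170,310,260),7);snap('top','t5.png',(160,80,290,200),6)
```

```text
[0.4513 0.0989 0.1495] [[ 0.9995  0.     -0.0309]
 [ 0.0309  0.      0.9995]
 [ 0.     -1.      0.    ]] [ 0.0814 -0.3338 -2.5993] 0.062328077064783896 [-0.0104  0.009   0.0116]
```

View pics/s5.png

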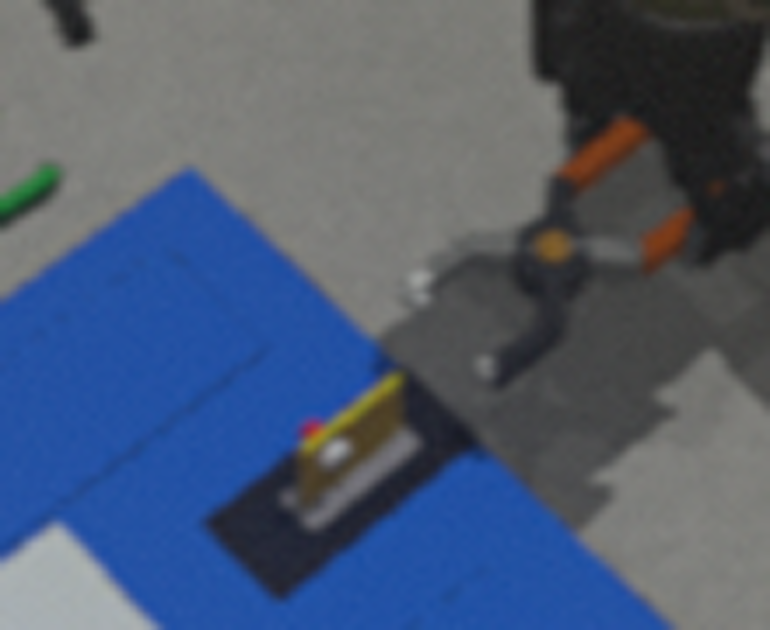

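View pics/t5.png

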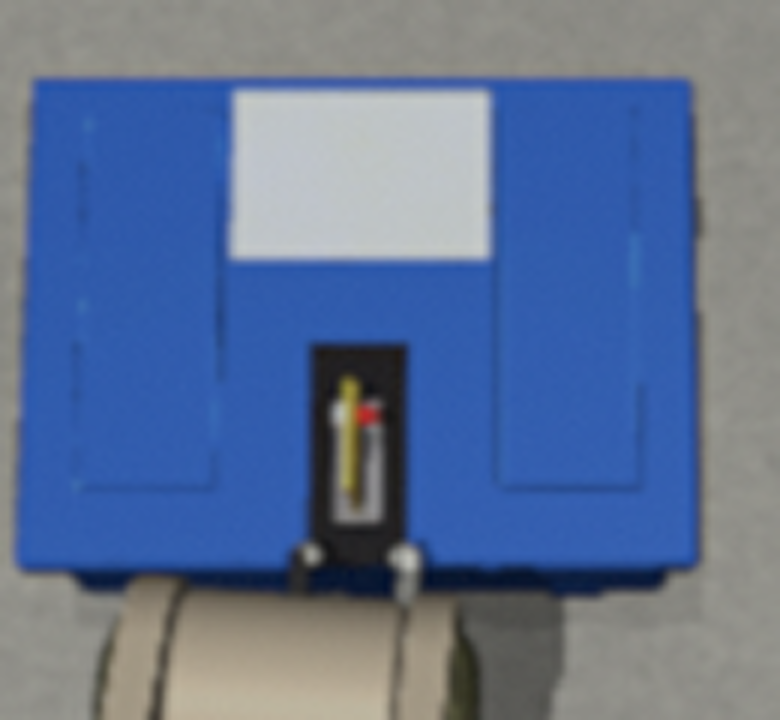

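```bash
cat >> h.py <<'E'
def tri(r1,r2):
    (p1,d1),(p2,d2)=r1,r2
    d1=d1/np.linalg.norm(d1);d2=d2/np.linalg.norm(d2)
    A=np.stack([d1,-d2],1);t=np.linalg.lstsq(A,p2-p1,rcond=None)[0]
    a=p1+t[0]*d1;b=p2+t[1]*d2;return (a+b)/2,np.linalg.norm(a-b)
def rc(name,c0,s,x,y): return ray(name,c0[0]+(x+.5)/s-.5,c0[1]+(y+.5)/s-.5)
E
python3 - <<'E'
from h import *
np.set_printoptions(precision=4,suppress=True)
T=lambda x,y: rc('top',(160,80),6,x,y);S=lambda x,y: rc('scene',(200,170),7,x,y)
print('dark',tri(T(312,553),S(489,367)));print('bright',tri(T(405,557),S(421,285)))
for z in (.16,.165,.17,.175,.18,.185):
  print(z,cp('scene',(200,170),7,552,246,z),cp('scene',(200,170),7,489,367,z),cp('scene',(200,170),7,421,285,z),cp('top',(160,80),6,312,553,z),cp('top',(160,80),6,405,557,z))
print('fin',tri(T(349,380),S(302,447)),tri(T(351,495),S(401,376)))
E
```

```text
dark (array([0.5622, 0.1211, 0.1686]), np.float64(0.003209471008253558))
bright (array([0.5602, 0.0763, 0.1752]), np.float64(0.0024452184912839435))
0.16 [0.4971 0.0918 0.16  ] [0.5577 0.119  0.16  ] [0.5531 0.0705 0.16  ] [0.5651 0.1208 0.16  ] [0.5644 0.0764 0.16  ]
0.165 [0.4995 0.0939 0.165 ] [0.5597 0.121  0.165 ] [0.5552 0.0727 0.165 ] [0.564  0.1203 0.165 ] [0.5633 0.076  0.165 ]
0.17 [0.5019 0.0961 0.17  ] [0.5618 0.123  0.17  ] [0.5573 0.075  0.17  ] [0.5629 0.1197 0.17  ] [0.5622 0.0757 0.17  ]
0.175 [0.5043 0.0982 0.175 ] [0.5639 0.125  0.175 ] [0.5594 0.0772 0.175 ] [0.5618 0.1192 0.175 ] [0.561  0.0754 0.175 ]
0.18 [0.5067 0.1003 0.18  ] [0.566 0.127 0.18 ] [0.5615 0.0795 0.18  ] [0.5607 0.1187 0.18  ] [0.5599 0.075  0.18  ]
0.185 [0.5091 0.1025 0.185 ] [0.5681 0.129  0.185 ] [0.5637 0.0817 0.185 ] [0.5595 0.1181 0.185 ] [0.5588 0.0747 0.185 ]
fin (array([0.6465, 0.1051, 0.1765]), np.float64(0.0004175886186405934)) (array([0.5919, 0.1025, 0.169 ]), np.float64(0.0001764674948405208))
```

The jaws sit about 2 mm too far to -y of the fin line in both views, and about 9 mm high. I'll correct this, then advance 55 mm and look again.

>>> jog_arm([
  {"hand": 0.73,"dx": 0,"dy": 0.4,"dz": 0.15,"ax": 0,"ay": 0,"az": 0},
  {"hand": 0.73,"dx": 0,"dy": 0.5,"dz": 0,"ax": 0,"ay": 0,"az": 0},
  {"hand": 0.73,"dx": 0.5,"dy": 0,"dz": 0,"ax": 0,"ay": 0,"az": 0},
  {"hand": 0.73,"dx": 0.5,"dy": 0,"dz": 0,"ax": 0,"ay": 0,"az": 0},
  {"hand": 0.73,"dx": 0.3,"dy": 0,"dz": 0,"ax": 0,"ay": 0,"az": 0},
])

```text
time_s: 6.7
position: [0.4657, 0.0995, 0.1403]
tool_rot: [[1.0, 0.0, -0.029], [0.029, -0.0, 1.0], [0.0, -1.0, -0.0]]
ft_force: [-0.4, 0.3, -1.6]
grip_width: 0.0625
```

Run:
```python
from h import *
np.set_printoptions(precision=4,suppress=True)
s=status.observe();print(s['position'],s['ft_force'],s['grip_width'])
snap('scene','s6.png',(220,180,300,250),10);snap('top','t6.png',(190,120,250,190),10)
```

```text
[0.4657 0.0995 0.1403] [-0.4234  0.2582 -1.5625] 0.06247950073021748
```

View pics/s6.png

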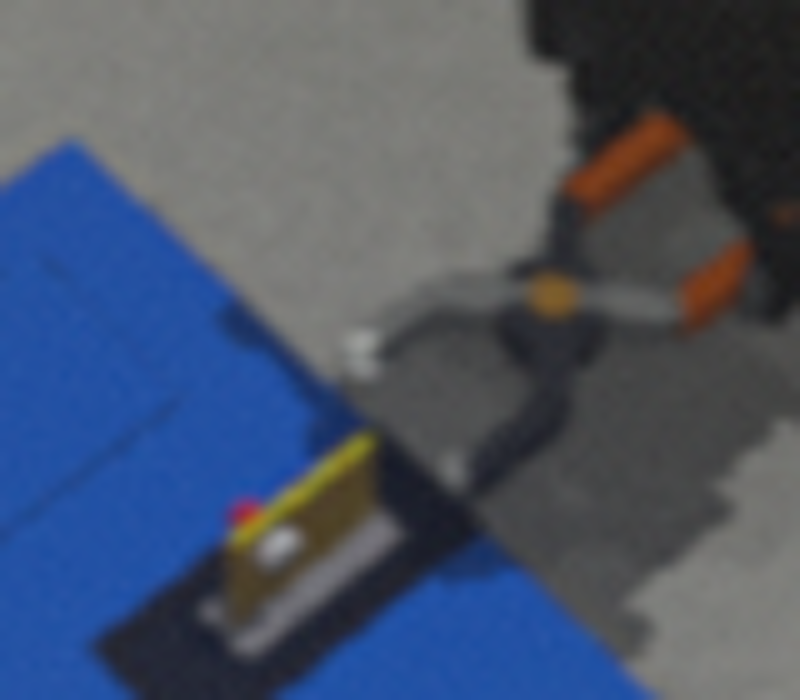

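View pics/t6.png

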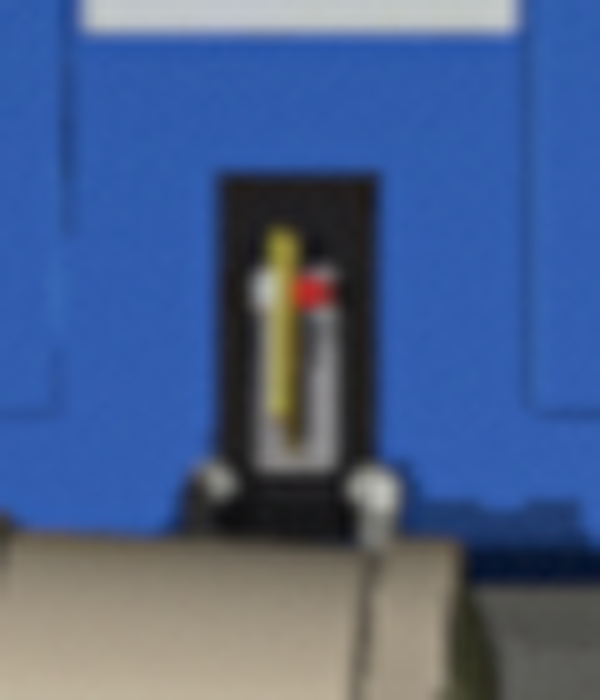

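The seal lies centred between the jaw balls: in the top crop the balls are at u 217 and 375 and the seal spans 250–335, which leaves about 4 mm on each side. Advancing.

>>> jog_arm([
  {"hand": 0.73,"dx": 0.5,"dy": 0,"dz": 0,"ax": 0,"ay": 0,"az": 0},
  {"hand": 0.73,"dx": 0.6,"dy": 0,"dz": 0,"ax": 0,"ay": 0,"az": 0},
  {"hand": 0.73,"dx": 0.6,"dy": 0,"dz": 0,"ax": 0,"ay": 0,"az": 0},
  {"hand": 0.73,"dx": 0.6,"dy": 0,"dz": 0,"ax": 0,"ay": 0,"az": 0},
  {"hand": 0.73,"dx": 0.5,"dy": 0,"dz": 0,"ax": 0,"ay": 0,"az": 0},
])

```text
time_s: 7.22
position: [0.4935, 0.1006, 0.1403]
tool_rot: [[1.0, 0.0, -0.03], [0.03, -0.0, 1.0], [0.0, -1.0, -0.0]]
ft_force: [0.0, 0.7, -2.0]
grip_width: 0.0627
```

>>> jog_arm([
  {"hand": 0.73,"dx": 0.6,"dy": 0,"dz": 0,"ax": 0,"ay": 0,"az": 0},
  {"hand": 0.73,"dx": 0.6,"dy": 0,"dz": 0,"ax": 0,"ay": 0,"az": 0},
  {"hand": 0.73,"dx": 0.4,"dy": 0,"dz": 0,"ax": 0,"ay": 0,"az": 0},
  {"hand": 0.73,"dx": 0.2,"dy": 0,"dz": 0,"ax": 0,"ay": 0,"az": 0},
  {"hand": 0.73,"dx": 0,"dy": 0,"dz": 0,"ax": 0,"ay": 0,"az": 0},
])

```text
time_s: 7.63
position: [0.5111, 0.1012, 0.1402]
tool_rot: [[1.0, -0.0, -0.03], [0.03, 0.0, 1.0], [-0.0, -1.0, 0.0]]
ft_force: [-0.7, -0.4, -2.1]
grip_width: 0.0629
```

Run:
```python
from h import *
np.set_printoptions(precision=4,suppress=True)
s=status.observe();print(s['position'],s['ft_force'],s['grip_width'])
snap('scene','s7.png',(220,180,300,250),10);snap('top','t7.png',(190,110,250,180),10)
```

```text
[0.5111 0.1012 0.1402] [-0.726  -0.3847 -2.0923] 0.06288566883772297
```

View pics/s7.png

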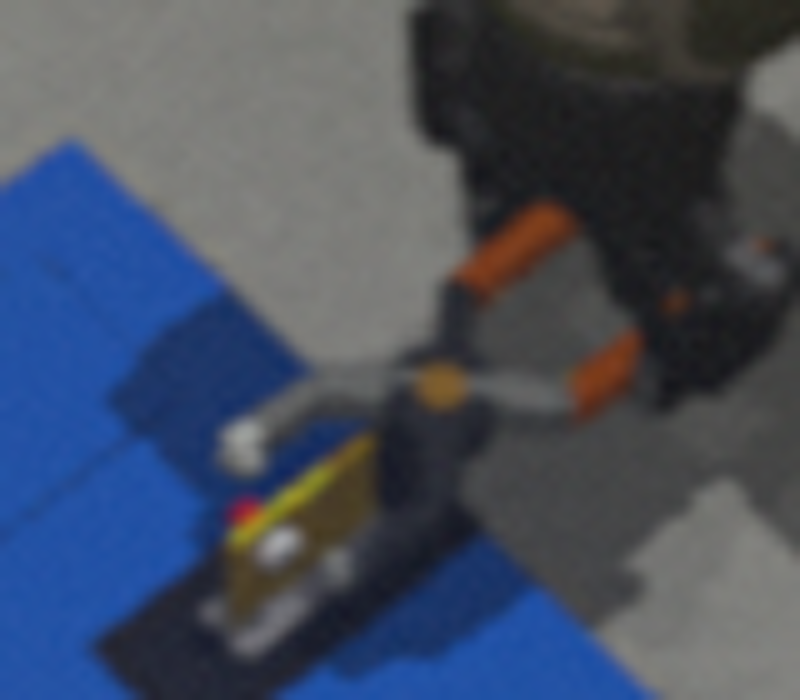

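View pics/t7.png

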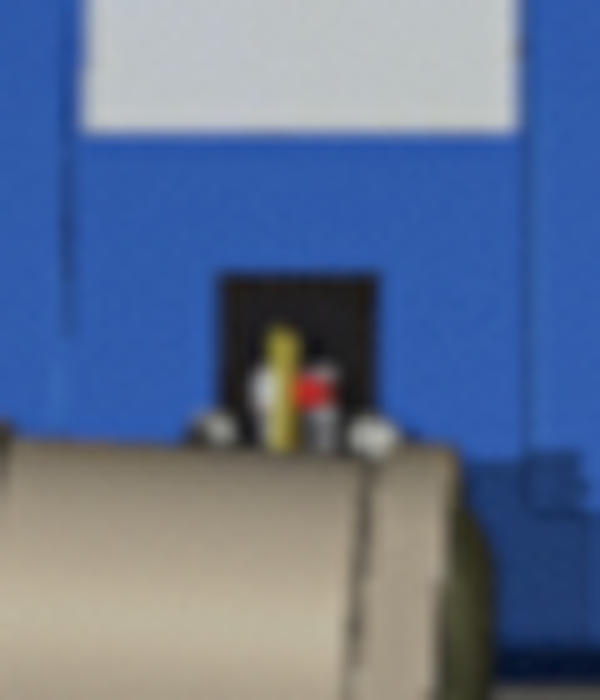

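The clearances still hold: balls at u 217 and 375, seal at 250–335, with about 14 mm still to go. I'm advancing 9 mm, then creeping.

>>> jog_arm([
  {"hand": 0.73,"dx": 0.3,"dy": 0,"dz": 0,"ax": 0,"ay": 0,"az": 0},
  {"hand": 0.73,"dx": 0.3,"dy": 0,"dz": 0,"ax": 0,"ay": 0,"az": 0},
  {"hand": 0.73,"dx": 0.2,"dy": 0,"dz": 0,"ax": 0,"ay": 0,"az": 0},
  {"hand": 0.73,"dx": 0.1,"dy": 0,"dz": 0,"ax": 0,"ay": 0,"az": 0},
  {"hand": 0.73,"dx": 0,"dy": 0,"dz": 0,"ax": 0,"ay": 0,"az": 0},
])

```text
time_s: 8.15
position: [0.5199, 0.1014, 0.1403]
tool_rot: [[1.0, 0.0, -0.03], [0.03, 0.0, 1.0], [0.0, -1.0, 0.0]]
ft_force: [0.2, 0.1, -2.7]
grip_width: 0.0625
```

>>> jog_arm([
  {"hand": 0.73,"dx": 0.05,"dy": 0,"dz": 0,"ax": 0,"ay": 0,"az": 0},
  {"hand": 0.73,"dx": 0.05,"dy": 0,"dz": 0,"ax": 0,"ay": 0,"az": 0},
  {"hand": 0.73,"dx": 0.05,"dy": 0,"dz": 0,"ax": 0,"ay": 0,"az": 0},
  {"hand": 0.73,"dx": 0,"dy": 0,"dz": 0,"ax": 0,"ay": 0,"az": 0},
  {"hand": 0.73,"dx": 0,"dy": 0,"dz": 0,"ax": 0,"ay": 0,"az": 0},
])

```text
time_s: 8.57
position: [0.5212, 0.1015, 0.1403]
tool_rot: [[1.0, 0.0, -0.03], [0.03, -0.0, 1.0], [0.0, -1.0, -0.0]]
ft_force: [-0.6, -0.7, -2.0]
grip_width: 0.0624
```

>>> jog_arm([
  {"hand": 0.73,"dx": 0.05,"dy": 0,"dz": 0,"ax": 0,"ay": 0,"az": 0},
  {"hand": 0.73,"dx": 0.05,"dy": 0,"dz": 0,"ax": 0,"ay": 0,"az": 0},
  {"hand": 0.73,"dx": 0,"dy": 0,"dz": 0,"ax": 0,"ay": 0,"az": 0},
  {"hand": 0.73,"dx": 0,"dy": 0,"dz": 0,"ax": 0,"ay": 0,"az": 0},
  {"hand": 0.73,"dx": 0,"dy": 0,"dz": 0,"ax": 0,"ay": 0,"az": 0},
])

```text
time_s: 8.98
position: [0.5221, 0.1015, 0.1403]
tool_rot: [[1.0, -0.0, -0.03], [0.03, -0.0, 1.0], [-0.0, -1.0, -0.0]]
ft_force: [-1.0, -0.4, -2.5]
grip_width: 0.0624
```

>>> jog_arm([
  {"hand": 0.73,"dx": 0.05,"dy": 0,"dz": 0,"ax": 0,"ay": 0,"az": 0},
  {"hand": 0.73,"dx": 0.05,"dy": 0,"dz": 0,"ax": 0,"ay": 0,"az": 0},
  {"hand": 0.73,"dx": 0,"dy": 0,"dz": 0,"ax": 0,"ay": 0,"az": 0},
  {"hand": 0.73,"dx": 0,"dy": 0,"dz": 0,"ax": 0,"ay": 0,"az": 0},
  {"hand": 0.73,"dx": 0,"dy": 0,"dz": 0,"ax": 0,"ay": 0,"az": 0},
])

```text
time_s: 9.4
position: [0.5229, 0.1016, 0.1403]
tool_rot: [[1.0, -0.001, -0.03], [0.03, -0.0, 1.0], [-0.001, -1.0, -0.0]]
ft_force: [-3.9, -1.5, -0.8]
grip_width: 0.0624
```

Run:
```python
from h import *
np.set_printoptions(precision=4,suppress=True)
s=status.observe();print(s['position'],s['ft_force'],s['grip_width'])
snap('scene','s8.png',(220,180,300,250),10)
for i in range(4):
  imaging.get_image('top'); s=status.observe();print(s['ft_force'])
```

```text
[0.5229 0.1016 0.1403] [-3.8591 -1.4719 -0.7641] 0.06241523444814468
[-3.7284 -0.4422  0.0185]
[-4.7643 -0.9549  0.7213]
[-4.3672 -0.8037 -0.5651]
[-4.474  -0.5097 -0.7708]
```

View pics/s8.png

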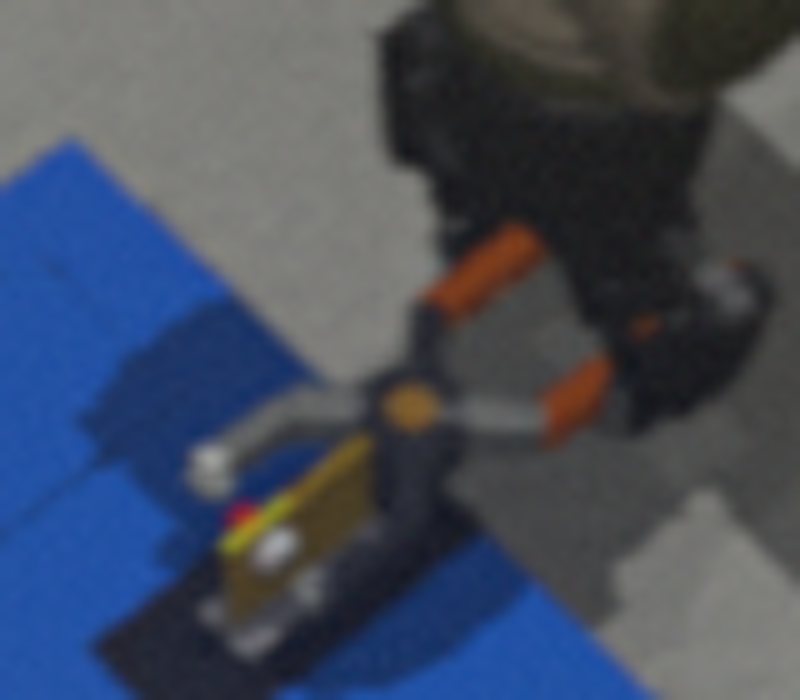

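The hinge has met the fin at about -4 N, and the jaw balls stand opposite the button and boss: bright ball (210,468) against red (243,515), dark ball (315,580) against white (275,547). I'm easing back 1 mm, then squeezing in steps while raising the tool to offset the pads' forward swing.

>>> jog_arm([
  {"hand": 0.73,"dx": -0.1,"dy": 0,"dz": 0,"ax": 0,"ay": 0,"az": 0},
  {"hand": 0.7,"dx": 0,"dy": -0.05,"dz": 0,"ax": 0,"ay": 0,"az": 0},
  {"hand": 0.68,"dx": 0,"dy": -0.04,"dz": 0,"ax": 0,"ay": 0,"az": 0},
  {"hand": 0.66,"dx": 0,"dy": -0.04,"dz": 0,"ax": 0,"ay": 0,"az": 0},
  {"hand": 0.64,"dx": 0,"dy": -0.04,"dz": 0,"ax": 0,"ay": 0,"az": 0},
], newtons=22)

```text
time_s: 10.07
position: [0.5217, 0.1017, 0.1419]
tool_rot: [[1.0, -0.001, -0.03], [0.03, 0.0, 1.0], [-0.001, -1.0, 0.0]]
ft_force: [-5.2, 0.5, -0.8]
grip_width: 0.0548
```

>>> jog_arm([
  {"hand": 0.63,"dx": 0,"dy": -0.04,"dz": 0,"ax": 0,"ay": 0,"az": 0},
  {"hand": 0.62,"dx": 0,"dy": -0.03,"dz": 0,"ax": 0,"ay": 0,"az": 0},
  {"hand": 0.61,"dx": 0,"dy": -0.03,"dz": 0,"ax": 0,"ay": 0,"az": 0},
  {"hand": 0.6,"dx": 0,"dy": -0.03,"dz": 0,"ax": 0,"ay": 0,"az": 0},
  {"hand": 0.6,"dx": 0,"dy": 0,"dz": 0,"ax": 0,"ay": 0,"az": 0},
])

```text
time_s: 10.48
position: [0.5214, 0.102, 0.1431]
tool_rot: [[1.0, -0.002, -0.03], [0.03, 0.001, 1.0], [-0.002, -1.0, 0.001]]
ft_force: [-7.4, 2.4, -0.2]
grip_width: 0.0514
```

Run:
```python
from h import *
np.set_printoptions(precision=4,suppress=True)
s=status.observe();print(s['position'],s['ft_force'],s['grip_width'],s['wrist_torque'])
snap('scene','s9.png',(220,180,300,250),10);snap('top','t9.png',(190,110,250,180),10)
for i in range(4):
  imaging.get_image('top'); s=status.observe();print(s['ft_force'])
```

```text
[0.5214 0.102  0.1431] [-7.423   2.4109 -0.2229] 0.05136101974347325 [0.3015 0.9872 0.1366]
[-6.0092  1.8722 -0.2664]
[-6.2357  2.1577 -1.3901]
[-6.5922  1.2265  0.1543]
[-5.3211  0.8912 -0.8501]
```

View pics/s9.png

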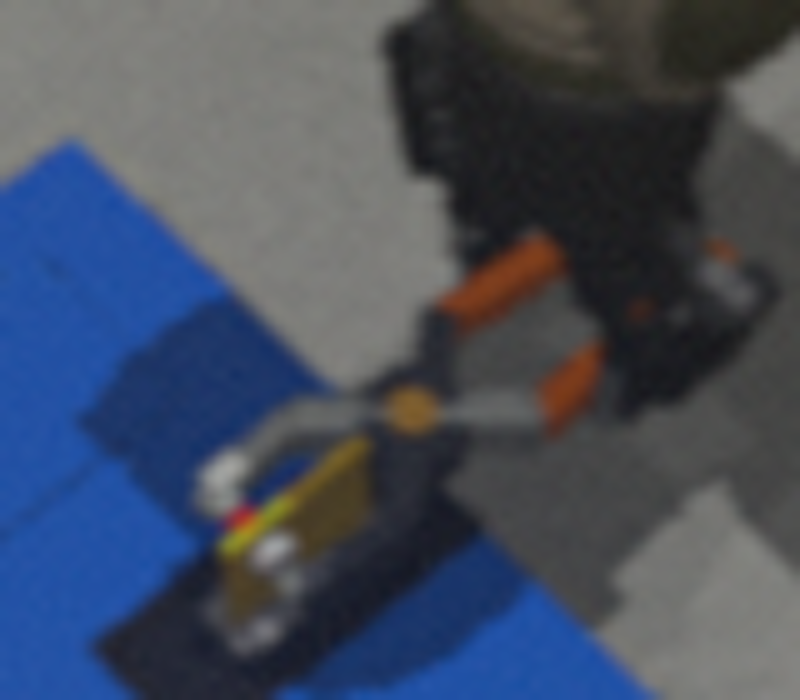

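View pics/t9.png

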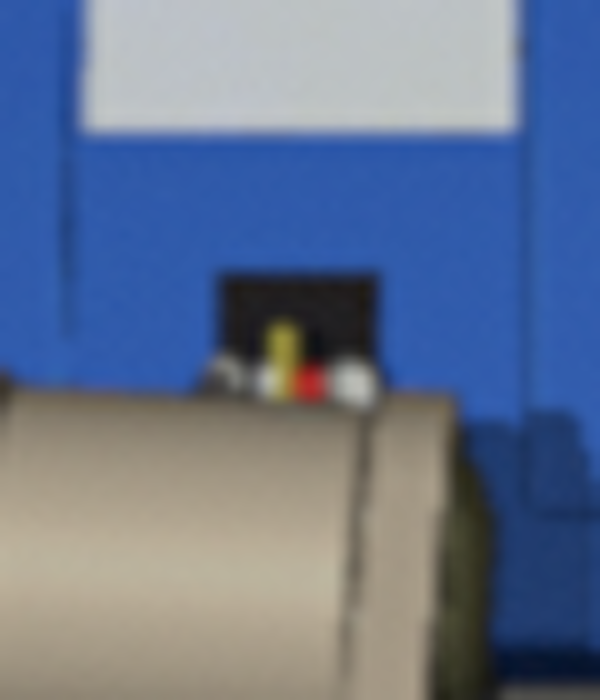

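The bright ball is about to touch the button while the dark ball is still about 4 mm off the boss, and the squeeze has pushed the pliers forward (Fx about -6 N). I'm easing back 1.5 mm and shifting 1.5 mm to -y.

>>> jog_arm([
  {"hand": 0.6,"dx": -0.1,"dy": 0,"dz": -0.05,"ax": 0,"ay": 0,"az": 0},
  {"hand": 0.6,"dx": -0.05,"dy": 0,"dz": -0.05,"ax": 0,"ay": 0,"az": 0},
  {"hand": 0.6,"dx": 0,"dy": 0,"dz": -0.05,"ax": 0,"ay": 0,"az": 0},
  {"hand": 0.6,"dx": 0,"dy": 0,"dz": 0,"ax": 0,"ay": 0,"az": 0},
  {"hand": 0.6,"dx": 0,"dy": 0,"dz": 0,"ax": 0,"ay": 0,"az": 0},
])

```text
time_s: 11.2
position: [0.5207, 0.1001, 0.1433]
tool_rot: [[1.0, -0.0, -0.03], [0.03, 0.0, 1.0], [-0.0, -1.0, 0.0]]
ft_force: [-4.0, 1.2, -2.4]
grip_width: 0.0516
```

Run:
```python
from h import *
np.set_printoptions(precision=4,suppress=True)
s=status.observe();print(s['position'],s['ft_force'],s['grip_width'],s['wrist_torque'])
snap('top','t10.png',(190,120,250,160),12)
for i in range(4):
  imaging.get_image('top'); s=status.observe();print(s['ft_force'])
```

```text
[0.5207 0.1001 0.1433] [-3.9718  1.1648 -2.4374] 0.051576504091581515 [0.2944 0.6207 0.1693]
[-3.1405  1.9544 -3.1263]
[-3.99    2.182  -1.0944]
[-3.8909  2.3124 -1.5293]
[-2.8954  1.3946 -2.588 ]
```

View pics/t10.png

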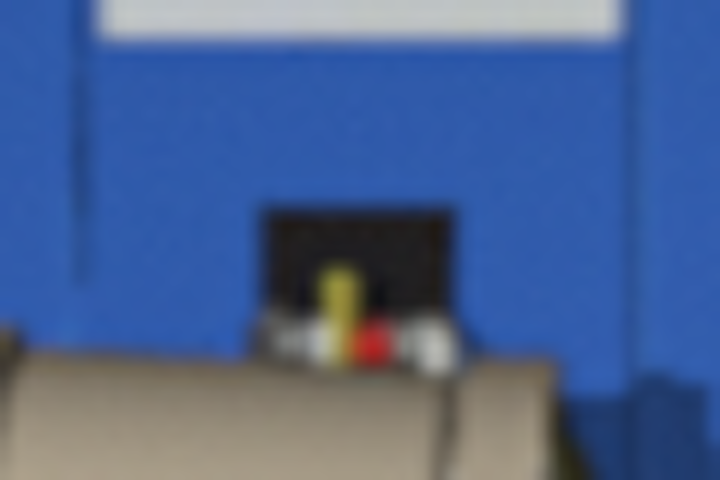

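>>> jog_arm([
  {"hand": 0.6,"dx": -0.1,"dy": 0,"dz": 0.07,"ax": 0,"ay": 0,"az": 0},
  {"hand": 0.59,"dx": 0,"dy": -0.03,"dz": 0,"ax": 0,"ay": 0,"az": 0},
  {"hand": 0.58,"dx": 0,"dy": -0.03,"dz": 0,"ax": 0,"ay": 0,"az": 0},
  {"hand": 0.57,"dx": -0.05,"dy": -0.03,"dz": 0,"ax": 0,"ay": 0,"az": 0},
  {"hand": 0.57,"dx": 0,"dy": 0,"dz": 0,"ax": 0,"ay": 0,"az": 0},
])

```text
time_s: 11.87
position: [0.5194, 0.1006, 0.1444]
tool_rot: [[1.0, 0.001, -0.03], [0.03, -0.0, 1.0], [0.001, -1.0, -0.0]]
ft_force: [-1.2, 0.7, -2.5]
grip_width: 0.0493
```

Run:
```python
from h import *
np.set_printoptions(precision=4,suppress=True)
s=status.observe();print(s['position'],s['ft_force'],s['grip_width'],s['wrist_torque'])
snap('top','t11.png',(190,120,250,160),12);snap('scene','s11.png',(220,180,300,250),10)
for i in range(4):
  imaging.get_image('top'); s=status.observe();print(s['ft_force'])
```

```text
[0.5194 0.1006 0.1444] [-1.2283  0.7494 -2.4901] 0.04930619215484659 [0.0689 0.2965 0.117 ]
[-1.3225  0.9914 -2.3978]
[-1.1128  0.4471 -1.9274]
[-2.059   1.2095 -2.5778]
[-1.1894 -0.1079 -2.5116]
```

View pics/t11.png

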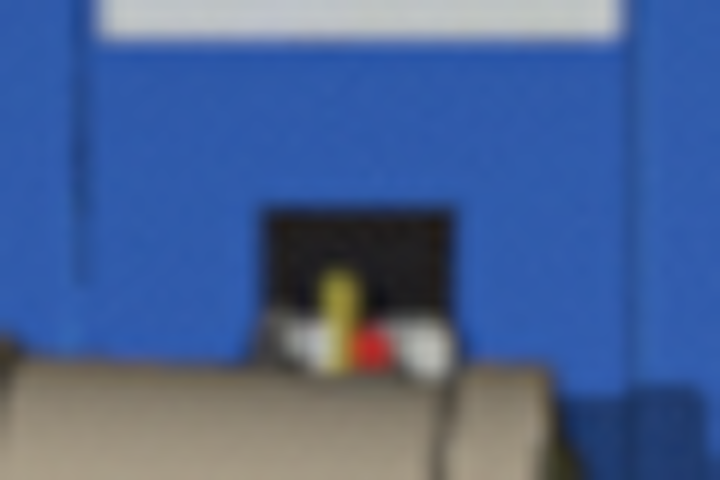

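View pics/s11.png

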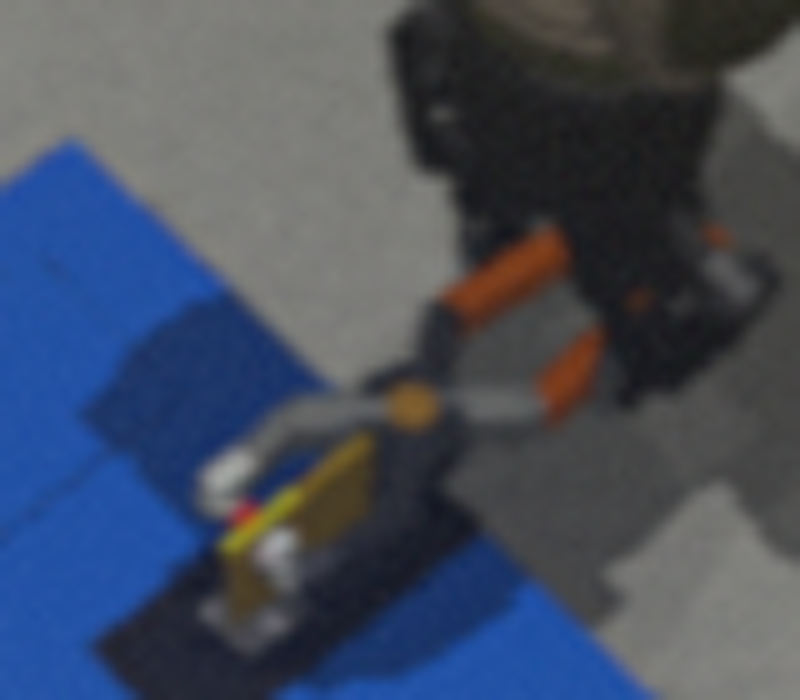

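Both jaws are now close to the seal and the forces are low (Fx -1.2 N). Squeezing further with the force limited to 24 N.

>>> jog_arm([
  {"hand": 0.56,"dx": 0,"dy": -0.02,"dz": 0,"ax": 0,"ay": 0,"az": 0},
  {"hand": 0.55,"dx": 0,"dy": -0.02,"dz": 0,"ax": 0,"ay": 0,"az": 0},
  {"hand": 0.54,"dx": 0,"dy": -0.02,"dz": 0,"ax": 0,"ay": 0,"az": 0},
  {"hand": 0.53,"dx": 0,"dy": 0,"dz": 0,"ax": 0,"ay": 0,"az": 0},
  {"hand": 0.53,"dx": 0,"dy": 0,"dz": 0,"ax": 0,"ay": 0,"az": 0},
], newtons=24)

```text
time_s: 12.58
position: [0.5189, 0.1009, 0.1448]
tool_rot: [[1.0, -0.001, -0.03], [0.03, 0.0, 1.0], [-0.001, -1.0, 0.0]]
ft_force: [-3.1, 3.2, -2.9]
grip_width: 0.0455
```

>>> jog_arm([
  {"hand": 0.52,"dx": 0,"dy": 0,"dz": 0,"ax": 0,"ay": 0,"az": 0},
  {"hand": 0.51,"dx": 0,"dy": 0,"dz": 0,"ax": 0,"ay": 0,"az": 0},
  {"hand": 0.5,"dx": 0,"dy": 0,"dz": 0,"ax": 0,"ay": 0,"az": 0},
  {"hand": 0.5,"dx": 0,"dy": 0,"dz": 0,"ax": 0,"ay": 0,"az": 0},
  {"hand": 0.5,"dx": 0,"dy": 0,"dz": 0,"ax": 0,"ay": 0,"az": 0},
])

```text
time_s: 13.0
position: [0.5187, 0.101, 0.1447]
tool_rot: [[1.0, -0.001, -0.03], [0.03, 0.0, 1.0], [-0.001, -1.0, 0.0]]
ft_force: [-4.0, 3.7, -1.2]
grip_width: 0.0436
```

Run:
```python
from h import *
np.set_printoptions(precision=4,suppress=True)
s=status.observe();print(s['position'],s['ft_force'],s['grip_width'],s['wrist_torque'])
snap('top','t12.png',(190,120,250,160),12);snap('scene','s12.png',(220,180,300,250),10)
```

```text
[0.5187 0.101  0.1447] [-3.9842  3.7239 -1.2093] 0.043555807518800345 [0.667  0.6879 0.4894]
```

View pics/t12.png

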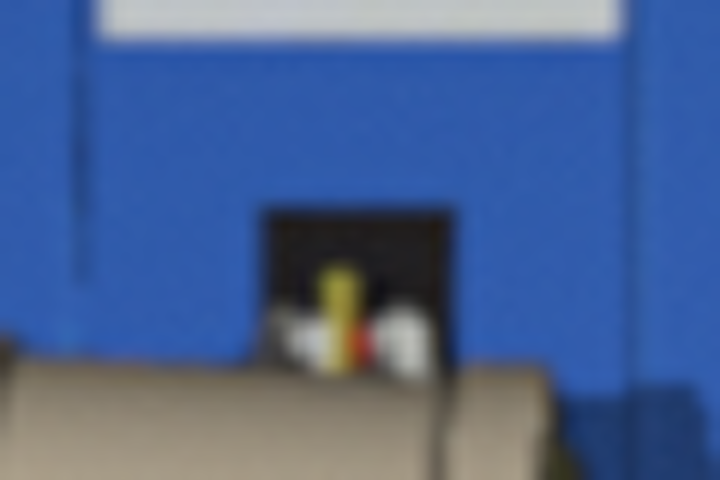

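View pics/s12.png

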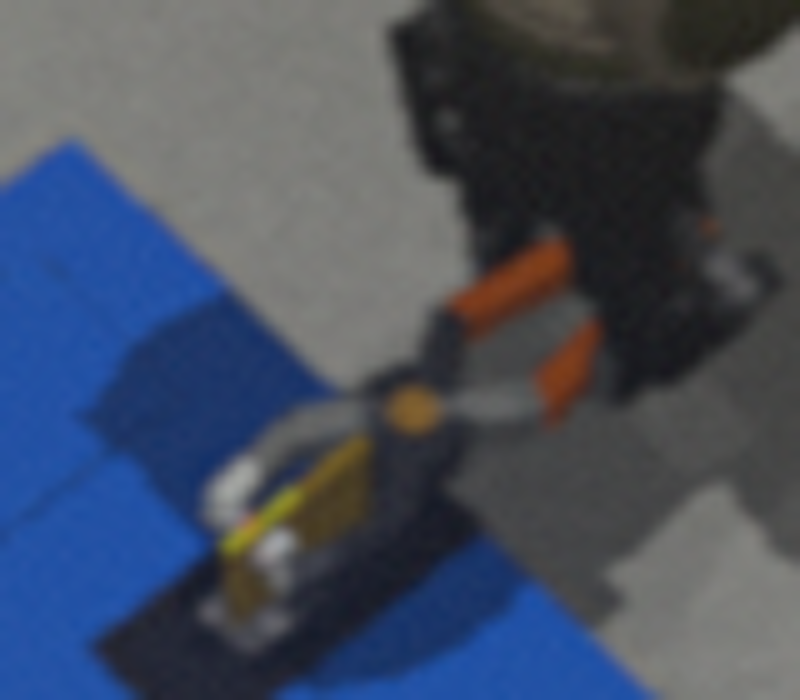

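The red button has shortened from about 32 to 18 crop px, so it is nearly or fully in. I'll ease off the fin by 1 mm and squeeze a touch more at 27 N to be sure.

>>> jog_arm([
  {"hand": 0.5,"dx": -0.1,"dy": 0,"dz": -0.05,"ax": 0,"ay": 0,"az": 0},
  {"hand": 0.49,"dx": 0,"dy": 0,"dz": 0,"ax": 0,"ay": 0,"az": 0},
  {"hand": 0.48,"dx": 0,"dy": 0,"dz": 0,"ax": 0,"ay": 0,"az": 0},
  {"hand": 0.47,"dx": 0,"dy": 0,"dz": 0,"ax": 0,"ay": 0,"az": 0},
  {"hand": 0.47,"dx": 0,"dy": 0,"dz": 0,"ax": 0,"ay": 0,"az": 0},
], newtons=27)

```text
time_s: 13.52
position: [0.5181, 0.1006, 0.1448]
tool_rot: [[1.0, -0.0, -0.03], [0.03, 0.001, 1.0], [-0.0, -1.0, 0.001]]
ft_force: [-2.2, 5.7, -2.3]
grip_width: 0.0434
```

>>> jog_arm([
  {"hand": 0.46,"dx": 0,"dy": 0,"dz": 0,"ax": 0,"ay": 0,"az": 0},
  {"hand": 0.45,"dx": 0,"dy": 0,"dz": 0,"ax": 0,"ay": 0,"az": 0},
  {"hand": 0.44,"dx": 0,"dy": 0,"dz": 0,"ax": 0,"ay": 0,"az": 0},
  {"hand": 0.44,"dx": 0,"dy": 0,"dz": 0,"ax": 0,"ay": 0,"az": 0},
  {"hand": 0.44,"dx": 0,"dy": 0,"dz": 0,"ax": 0,"ay": 0,"az": 0},
])

```text
time_s: 13.93
position: [0.5182, 0.1006, 0.1448]
tool_rot: [[1.0, 0.0, -0.03], [0.03, 0.001, 1.0], [0.0, -1.0, 0.001]]
ft_force: [-2.1, 5.0, -2.5]
grip_width: 0.0432
```

Run:
```python
from h import *
np.set_printoptions(precision=4,suppress=True)
s=status.observe();print(s['position'],s['ft_force'],s['grip_width'],s['wrist_torque'])
snap('top','t13.png',(190,120,250,160),12)
```

```text
[0.5182 0.1006 0.1448] [-2.1211  4.9528 -2.5357] 0.04322359507371018 [0.8223 0.4585 0.6859]
```

View pics/t13.png

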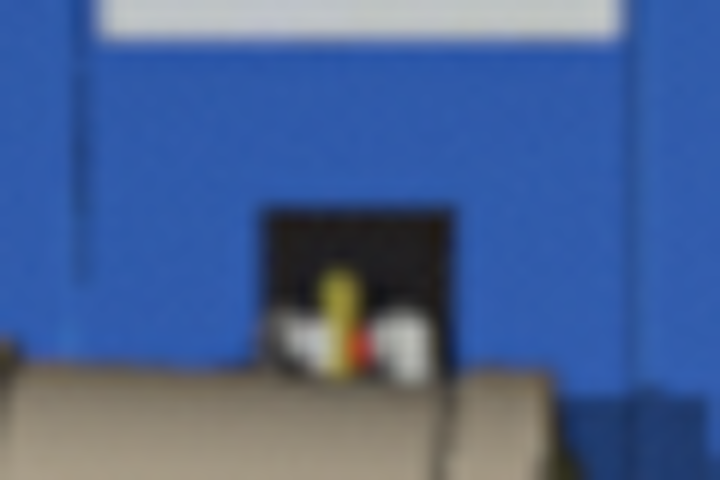

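The fingers now stall at 43.2 mm under 27 N, so the button is at its stop. Opening again, with the tool lowered in step.

>>> jog_arm([
  {"hand": 0.5,"dx": 0,"dy": 0,"dz": 0,"ax": 0,"ay": 0,"az": 0},
  {"hand": 0.54,"dx": -0.05,"dy": 0.06,"dz": 0,"ax": 0,"ay": 0,"az": 0},
  {"hand": 0.57,"dx": 0,"dy": 0.06,"dz": 0,"ax": 0,"ay": 0,"az": 0},
  {"hand": 0.6,"dx": 0,"dy": 0.07,"dz": 0,"ax": 0,"ay": 0,"az": 0},
  {"hand": 0.63,"dx": 0,"dy": 0.07,"dz": 0,"ax": 0,"ay": 0,"az": 0},
])

```text
time_s: 14.4
position: [0.5182, 0.0998, 0.1423]
tool_rot: [[1.0, 0.001, -0.029], [0.029, -0.0, 1.0], [0.001, -1.0, -0.0]]
ft_force: [0.7, -0.2, -2.6]
grip_width: 0.0536
```

>>> jog_arm([
  {"hand": 0.66,"dx": 0,"dy": 0.07,"dz": 0,"ax": 0,"ay": 0,"az": 0},
  {"hand": 0.69,"dx": 0,"dy": 0.07,"dz": 0,"ax": 0,"ay": 0,"az": 0},
  {"hand": 0.72,"dx": 0,"dy": 0.05,"dz": 0,"ax": 0,"ay": 0,"az": 0},
  {"hand": 0.73,"dx": 0,"dy": 0,"dz": 0,"ax": 0,"ay": 0,"az": 0},
  {"hand": 0.73,"dx": 0,"dy": 0,"dz": 0,"ax": 0,"ay": 0,"az": 0},
], newtons=20)

```text
time_s: 14.82
position: [0.5178, 0.1001, 0.1403]
tool_rot: [[1.0, 0.0, -0.03], [0.03, -0.0, 1.0], [0.0, -1.0, -0.0]]
ft_force: [0.2, 0.0, -1.8]
grip_width: 0.0625
```

Run:
```python
from h import *
np.set_printoptions(precision=4,suppress=True)
s=status.observe();print(s['position'],s['ft_force'],s['grip_width'],s['wrist_torque'])
snap('top','t14.png',(190,120,250,160),12);snap('scene','s14.png',(220,180,300,250),10)
```

```text
[0.5178 0.1001 0.1403] [ 0.2015  0.0017 -1.7537] 0.06249247851880627 [-0.0325 -0.0192  0.019 ]
```

View pics/t14.png

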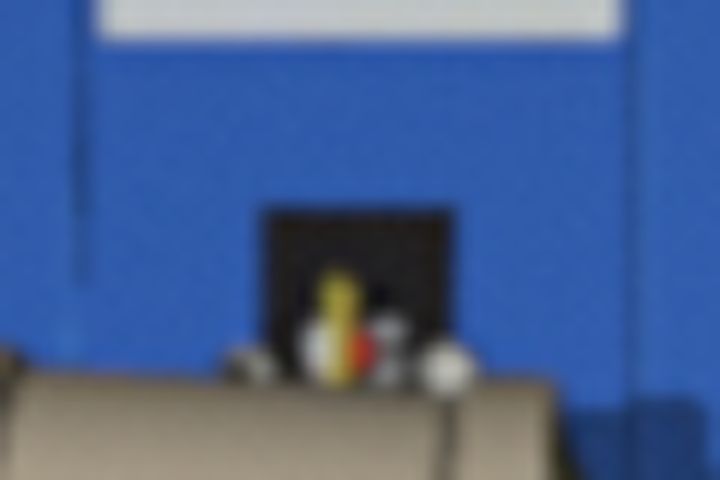

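View pics/s14.png

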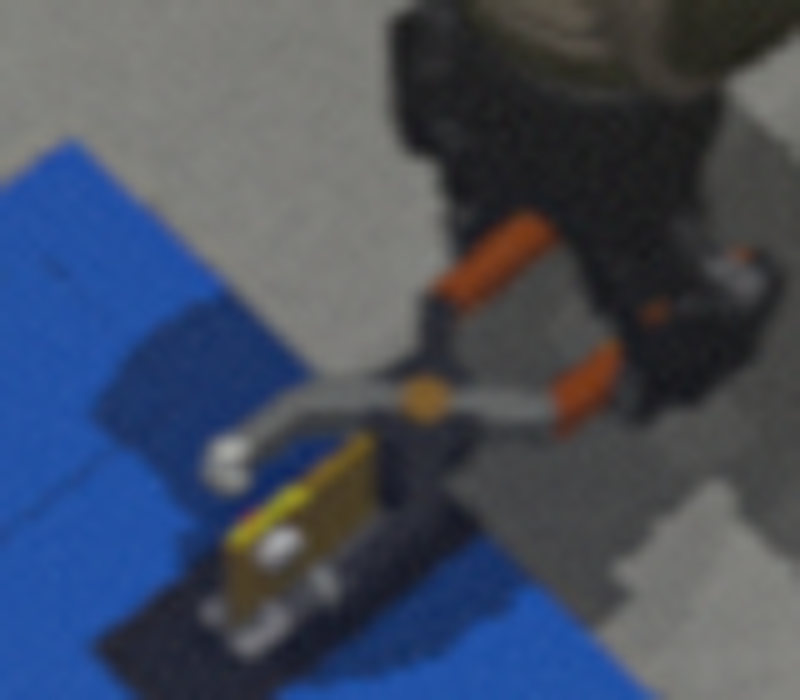

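The red stub stays short with the jaws open (edge at 375, was 390), so the button has snapped in, and both jaws are clear. Drawing off.

>>> jog_arm([
  {"hand": 0.73,"dx": -0.4,"dy": 0,"dz": 0,"ax": 0,"ay": 0,"az": 0},
  {"hand": 0.73,"dx": -0.6,"dy": 0,"dz": 0,"ax": 0,"ay": 0,"az": 0},
  {"hand": 0.73,"dx": -0.6,"dy": 0,"dz": 0,"ax": 0,"ay": 0,"az": 0},
  {"hand": 0.73,"dx": -0.7,"dy": 0,"dz": 0,"ax": 0,"ay": 0,"az": 0},
  {"hand": 0.73,"dx": -0.8,"dy": 0,"dz": 0,"ax": 0,"ay": 0,"az": 0},
])

```text
time_s: 15.33
position: [0.4859, 0.0992, 0.1404]
tool_rot: [[1.0, 0.0, -0.03], [0.03, 0.0, 1.0], [0.0, -1.0, -0.0]]
ft_force: [0.3, -0.3, -2.1]
grip_width: 0.0623
```

>>> jog_arm([
  {"hand": 0.73,"dx": -1.0,"dy": 0,"dz": 0,"ax": 0,"ay": 0,"az": 0},
  {"hand": 0.73,"dx": -1.0,"dy": 0,"dz": 0,"ax": 0,"ay": 0,"az": 0},
  {"hand": 0.73,"dx": -0.9,"dy": -0.3,"dz": 0,"ax": 0,"ay": 0,"az": 0},
  {"hand": 0.73,"dx": -0.5,"dy": -0.6,"dz": 0,"ax": 0,"ay": 0,"az": 0},
  {"hand": 0.73,"dx": -0.1,"dy": 0,"dz": 0,"ax": 0,"ay": 0,"az": 0},
])

```text
time_s: 15.75
position: [0.4513, 0.0982, 0.1507]
tool_rot: [[1.0, 0.002, -0.03], [0.03, -0.0, 1.0], [0.002, -1.0, -0.0]]
ft_force: [0.2, -0.6, -1.9]
grip_width: 0.0622
```

Run:
```python
from h import *
np.set_printoptions(precision=4,suppress=True)
s=status.observe();print(s['position'],s['ft_force'],s['grip_width'],s['wrist_torque'])
snap('top','t15.png',(180,100,260,180),9);snap('scene','s15.png',(200,170,310,260),7)
```

```text
[0.4513 0.0982 0.1507] [ 0.2234 -0.6178 -1.9098] 0.06220255490302775 [ 0.0152 -0.0642  0.0139]
```

View pics/t15.png

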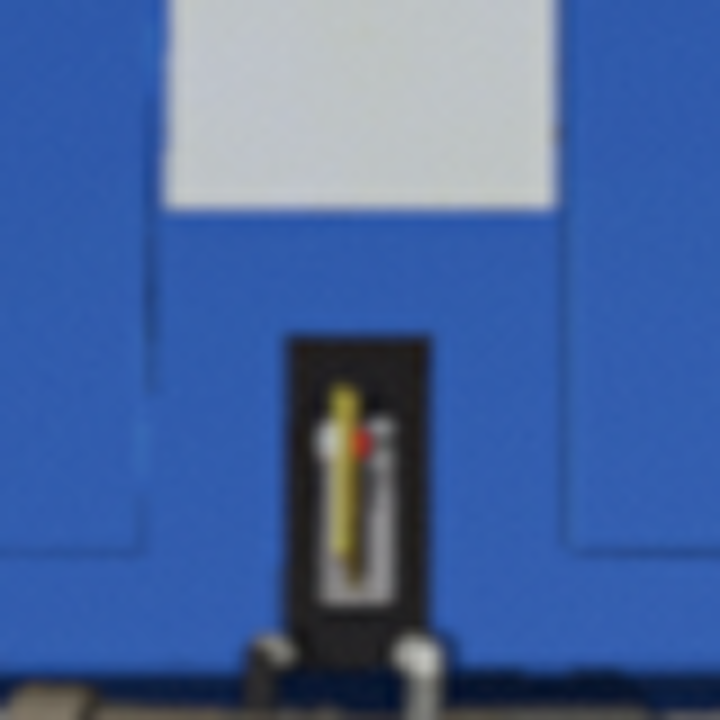

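View pics/s15.png

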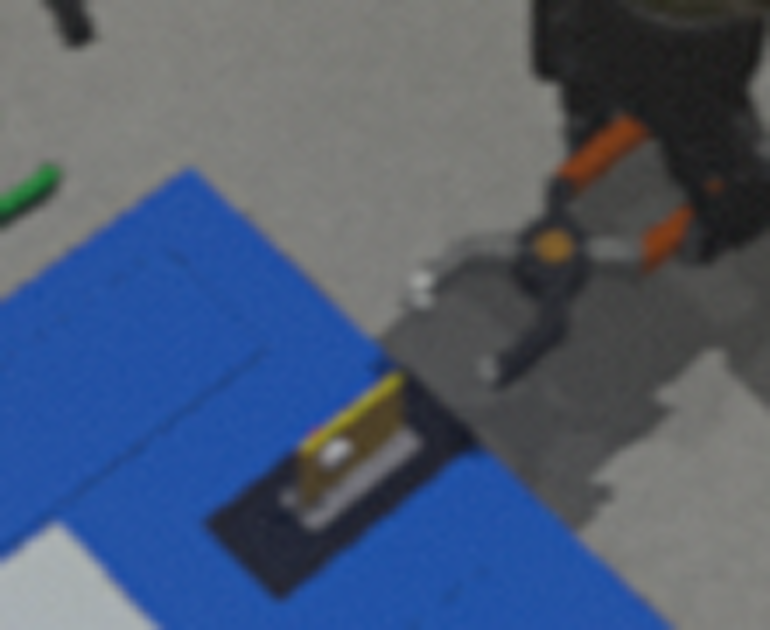

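The fin is upright and the red button is flush-short. The hinge pixel (552,246) is the same as before the pressing, so the grip hasn't changed. I'm going back to the rest by the reverse path.

>>> jog_arm([
  {"hand": 0.73,"dx": -0.5,"dy": 0,"dz": -1.3,"ax": 0,"ay": 0,"az": 0},
  {"hand": 0.73,"dx": -0.4,"dy": 0,"dz": -2.5,"ax": 0,"ay": 0,"az": 0},
  {"hand": 0.73,"dx": -0.3,"dy": 0,"dz": -3,"ax": 0,"ay": 0,"az": 0},
  {"hand": 0.73,"dx": -0.3,"dy": 0,"dz": -3,"ax": 0,"ay": 0,"az": 0},
  {"hand": 0.73,"dx": -0.3,"dy": 0,"dz": -3,"ax": 0,"ay": 0,"az": 0},
])

```text
time_s: 16.27
position: [0.4377, -0.0317, 0.1493]
tool_rot: [[1.0, 0.0, -0.03], [0.03, -0.0, 1.0], [0.0, -1.0, -0.0]]
ft_force: [-0.2, 0.6, -2.1]
grip_width: 0.0625
```

>>> jog_arm([
  {"hand": 0.73,"dx": -0.3,"dy": 0,"dz": -3,"ax": 0,"ay": 0,"az": 0},
  {"hand": 0.73,"dx": -0.3,"dy": 0,"dz": -3,"ax": 0,"ay": 0,"az": 0},
  {"hand": 0.73,"dx": -0.3,"dy": 0,"dz": -3,"ax": 0,"ay": 0,"az": 0},
  {"hand": 0.73,"dx": -0.3,"dy": 0,"dz": -3,"ax": 0,"ay": 0,"az": 0},
  {"hand": 0.73,"dx": -0.2,"dy": 0,"dz": -3,"ax": 0,"ay": 0,"az": 0},
])

```text
time_s: 16.68
position: [0.4279, -0.1825, 0.1493]
tool_rot: [[1.0, 0.0, -0.029], [0.029, -0.0, 1.0], [0.0, -1.0, -0.0]]
ft_force: [-0.2, -0.2, -2.2]
grip_width: 0.0625
```

>>> jog_arm([
  {"hand": 0.73,"dx": 0,"dy": 0,"dz": -3,"ax": 0,"ay": 0,"az": 0},
  {"hand": 0.73,"dx": 0,"dy": 0,"dz": -2.2,"ax": 0,"ay": 0,"az": 0},
  {"hand": 0.73,"dx": 0,"dy": 0,"dz": -1.3,"ax": 0,"ay": 0,"az": 0},
  {"hand": 0.73,"dx": 0,"dy": 0,"dz": -0.7,"ax": 0,"ay": 2.3,"az": 0},
  {"hand": 0.73,"dx": 0,"dy": 0,"dz": 0,"ax": 0,"ay": 4,"az": 0},
])

```text
time_s: 17.1
position: [0.4303, -0.254, 0.149]
tool_rot: [[0.997, 0.0, 0.083], [-0.083, -0.0, 0.997], [0.0, -1.0, -0.0]]
ft_force: [-0.6, -0.5, -1.6]
grip_width: 0.0629
```

>>> jog_arm([
  {"hand": 0.73,"dx": 0,"dy": 0,"dz": 0,"ax": 0,"ay": 4,"az": 0},
  {"hand": 0.73,"dx": 0,"dy": 0,"dz": 0,"ax": 0,"ay": 4,"az": 0},
  {"hand": 0.73,"dx": 0,"dy": 0,"dz": 0,"ax": 0,"ay": 2,"az": 0},
  {"hand": 0.73,"dx": 0,"dy": 0,"dz": 0,"ax": 0,"ay": 0,"az": 0},
  {"hand": 0.73,"dx": 0,"dy": 0,"dz": 0,"ax": 0,"ay": 0,"az": 0},
])

```text
time_s: 17.52
position: [0.4303, -0.2524, 0.1492]
tool_rot: [[0.968, -0.0, 0.251], [-0.251, 0.0, 0.968], [-0.0, -1.0, 0.0]]
ft_force: [-0.5, -0.4, -2.2]
grip_width: 0.0625
```

>>> jog_arm([
  {"hand": 0.73,"dx": 0,"dy": 2,"dz": 0,"ax": 0,"ay": 0,"az": 0},
  {"hand": 0.73,"dx": 0,"dy": 3,"dz": 0,"ax": 0,"ay": 0,"az": 0},
  {"hand": 0.73,"dx": 0,"dy": 3,"dz": 0,"ax": 0,"ay": 0,"az": 0},
  {"hand": 0.73,"dx": 0,"dy": 2.4,"dz": 0,"ax": 0,"ay": 0,"az": 0},
  {"hand": 0.73,"dx": 0,"dy": 1.2,"dz": 0,"ax": 0,"ay": 0,"az": 0},
])

```text
time_s: 17.93
position: [0.4293, -0.2516, 0.0307]
tool_rot: [[0.968, -0.003, 0.251], [-0.251, 0.003, 0.968], [-0.003, -1.0, 0.002]]
ft_force: [-0.6, 0.6, -1.6]
grip_width: 0.0623
```

Run:
```python
from h import *
np.set_printoptions(precision=4,suppress=True)
s=status.observe();print(s['position'],s['ft_force'],s['grip_width'],s['wrist_torque'])
snap('scene','s16.png',(170,110,280,190),7)
```

```text
[ 0.4293 -0.2516  0.0307] [-0.5815  0.6316 -1.566 ] 0.06232342067726728 [0.0411 0.0489 0.0455]
```

View pics/s16.png

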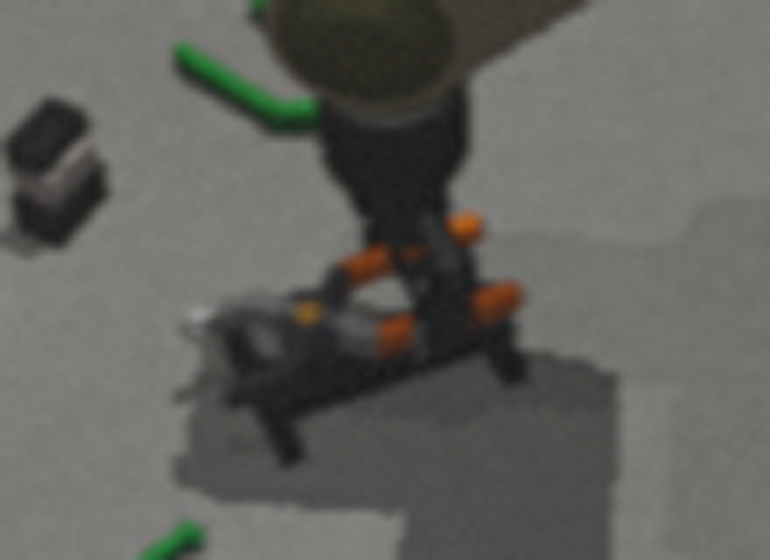

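The pliers hang over the rest just as they did at lift-off. Lowering the last 25 mm slowly.

>>> jog_arm([
  {"hand": 0.73,"dx": 0,"dy": 0.5,"dz": 0,"ax": 0,"ay": 0,"az": 0},
  {"hand": 0.73,"dx": 0,"dy": 0.5,"dz": 0,"ax": 0,"ay": 0,"az": 0},
  {"hand": 0.73,"dx": 0,"dy": 0.4,"dz": 0,"ax": 0,"ay": 0,"az": 0},
  {"hand": 0.73,"dx": 0,"dy": 0.3,"dz": 0,"ax": 0,"ay": 0,"az": 0},
  {"hand": 0.73,"dx": 0,"dy": 0.2,"dz": 0,"ax": 0,"ay": 0,"az": 0},
])

```text
time_s: 18.4
position: [0.4303, -0.2528, 0.0145]
tool_rot: [[0.968, 0.001, 0.252], [-0.252, -0.001, 0.968], [0.001, -1.0, -0.0]]
ft_force: [-0.6, -0.7, -1.5]
grip_width: 0.0624
```

>>> jog_arm([
  {"hand": 0.73,"dx": 0,"dy": 0.1,"dz": 0,"ax": 0,"ay": 0,"az": 0},
  {"hand": 0.73,"dx": 0,"dy": 0.1,"dz": 0,"ax": 0,"ay": 0,"az": 0},
  {"hand": 0.73,"dx": 0,"dy": 0.1,"dz": 0,"ax": 0,"ay": 0,"az": 0},
  {"hand": 0.73,"dx": 0,"dy": 0,"dz": 0,"ax": 0,"ay": 0,"az": 0},
  {"hand": 0.73,"dx": 0,"dy": 0,"dz": 0,"ax": 0,"ay": 0,"az": 0},
])

```text
time_s: 18.82
position: [0.4302, -0.2527, 0.0114]
tool_rot: [[0.968, 0.0, 0.252], [-0.252, -0.0, 0.968], [0.0, -1.0, -0.0]]
ft_force: [0.9, 0.6, -2.3]
grip_width: 0.0622
```

>>> jog_arm([
  {"hand": 0.73,"dx": 0,"dy": 0.1,"dz": 0,"ax": 0,"ay": 0,"az": 0},
  {"hand": 0.73,"dx": 0,"dy": 0.1,"dz": 0,"ax": 0,"ay": 0,"az": 0},
  {"hand": 0.73,"dx": 0,"dy": 0.1,"dz": 0,"ax": 0,"ay": 0,"az": 0},
  {"hand": 0.73,"dx": 0,"dy": 0,"dz": 0,"ax": 0,"ay": 0,"az": 0},
  {"hand": 0.73,"dx": 0,"dy": 0,"dz": 0,"ax": 0,"ay": 0,"az": 0},
])

```text
time_s: 19.23
position: [0.4301, -0.2526, 0.0083]
tool_rot: [[0.968, -0.0, 0.252], [-0.252, 0.0, 0.968], [-0.0, -1.0, 0.0]]
ft_force: [-0.0, 0.0, -1.3]
grip_width: 0.0624
```

>>> jog_arm([
  {"hand": 0.73,"dx": 0,"dy": 0.1,"dz": 0,"ax": 0,"ay": 0,"az": 0},
  {"hand": 0.73,"dx": 0,"dy": 0.05,"dz": 0,"ax": 0,"ay": 0,"az": 0},
  {"hand": 0.73,"dx": 0,"dy": 0.05,"dz": 0,"ax": 0,"ay": 0,"az": 0},
  {"hand": 0.73,"dx": 0,"dy": 0,"dz": 0,"ax": 0,"ay": 0,"az": 0},
  {"hand": 0.73,"dx": 0,"dy": 0,"dz": 0,"ax": 0,"ay": 0,"az": 0},
])

```text
time_s: 19.65
position: [0.4301, -0.2527, 0.0063]
tool_rot: [[0.968, -0.0, 0.252], [-0.252, 0.0, 0.968], [-0.0, -1.0, 0.0]]
ft_force: [-1.2, -1.0, -2.3]
grip_width: 0.0624
```

>>> jog_arm([
  {"hand": 0.73,"dx": 0,"dy": 0.05,"dz": 0,"ax": 0,"ay": 0,"az": 0},
  {"hand": 0.73,"dx": 0,"dy": 0.05,"dz": 0,"ax": 0,"ay": 0,"az": 0},
  {"hand": 0.73,"dx": 0,"dy": 0,"dz": 0,"ax": 0,"ay": 0,"az": 0},
  {"hand": 0.73,"dx": 0,"dy": 0,"dz": 0,"ax": 0,"ay": 0,"az": 0},
  {"hand": 0.73,"dx": 0,"dy": 0,"dz": 0,"ax": 0,"ay": 0,"az": 0},
])

```text
time_s: 20.07
position: [0.4302, -0.2527, 0.0058]
tool_rot: [[0.968, 0.0, 0.252], [-0.252, -0.0, 0.968], [0.001, -1.0, -0.0]]
ft_force: [-0.5, 1.9, 5.4]
grip_width: 0.0623
```

>>> jog_arm([
  {"hand": 0.73,"dx": 0,"dy": 0.05,"dz": 0,"ax": 0,"ay": 0,"az": 0},
  {"hand": 0.73,"dx": 0,"dy": 0.05,"dz": 0,"ax": 0,"ay": 0,"az": 0},
  {"hand": 0.73,"dx": 0,"dy": 0,"dz": 0,"ax": 0,"ay": 0,"az": 0},
  {"hand": 0.73,"dx": 0,"dy": 0,"dz": 0,"ax": 0,"ay": 0,"az": 0},
  {"hand": 0.73,"dx": 0,"dy": 0,"dz": 0,"ax": 0,"ay": 0,"az": 0},
])

```text
time_s: 20.48
position: [0.4305, -0.2528, 0.0051]
tool_rot: [[0.968, 0.001, 0.252], [-0.252, -0.001, 0.968], [0.001, -1.0, -0.0]]
ft_force: [-0.3, 2.3, 8.2]
grip_width: 0.0626
```

Run:
```python
from h import *
np.set_printoptions(precision=4,suppress=True)
s=status.observe();print(s['position'],s['ft_force'],s['grip_width'],s['wrist_torque'])
snap('scene','s17.png',(170,110,280,190),7)
```

```text
[ 0.4305 -0.2528  0.0051] [-0.292   2.3053  8.2361] 0.06263080091740461 [ 0.4004  0.2196 -0.0194]
```

View pics/s17.png

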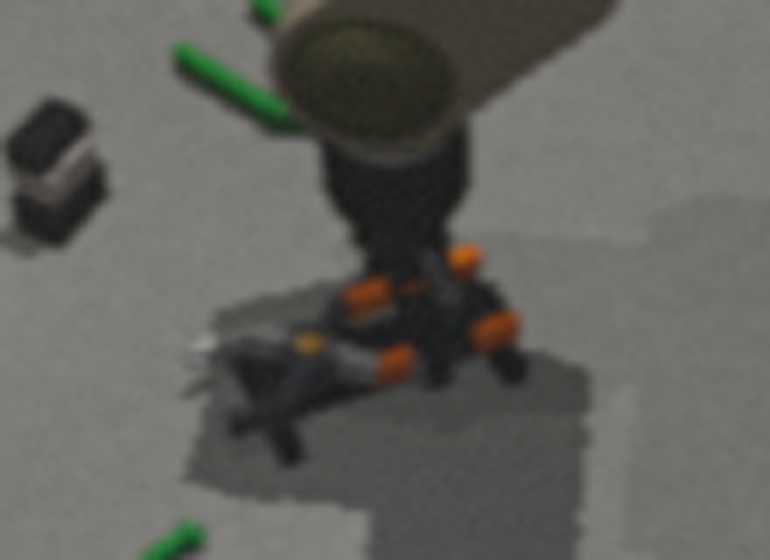

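The pliers are down (+8 N) and look as they did just after the first grip. I'm opening slowly while lowering slightly, so the pads' swing doesn't lift them, then fully.

>>> jog_arm([
  {"hand": 0.75,"dx": 0,"dy": 0.05,"dz": 0,"ax": 0,"ay": 0,"az": 0},
  {"hand": 0.77,"dx": 0,"dy": 0.05,"dz": 0,"ax": 0,"ay": 0,"az": 0},
  {"hand": 0.79,"dx": 0,"dy": 0,"dz": 0,"ax": 0,"ay": 0,"az": 0},
  {"hand": 0.82,"dx": 0,"dy": 0,"dz": 0,"ax": 0,"ay": 0,"az": 0},
  {"hand": 0.85,"dx": 0,"dy": 0,"dz": 0,"ax": 0,"ay": 0,"az": 0},
])

```text
time_s: 20.95
position: [0.43, -0.2526, 0.0031]
tool_rot: [[0.968, -0.0, 0.252], [-0.252, 0.0, 0.968], [-0.001, -1.0, 0.0]]
ft_force: [-0.4, 0.5, 0.2]
grip_width: 0.0725
```

>>> jog_arm([
  {"hand": 0.9,"dx": 0,"dy": 0,"dz": 0,"ax": 0,"ay": 0,"az": 0},
  {"hand": 0.95,"dx": 0,"dy": 0,"dz": 0,"ax": 0,"ay": 0,"az": 0},
  {"hand": 1,"dx": 0,"dy": 0,"dz": 0,"ax": 0,"ay": 0,"az": 0},
  {"hand": 1,"dx": 0,"dy": 0,"dz": 0,"ax": 0,"ay": 0,"az": 0},
  {"hand": 1,"dx": 0,"dy": 0,"dz": 0,"ax": 0,"ay": 0,"az": 0},
])

```text
time_s: 21.37
position: [0.4301, -0.2526, 0.0033]
tool_rot: [[0.968, -0.0, 0.252], [-0.252, 0.0, 0.968], [-0.0, -1.0, 0.0]]
ft_force: [0.2, -0.3, -0.4]
grip_width: 0.0853
```

Run:
```python
from h import *
np.set_printoptions(precision=4,suppress=True)
s=status.observe();print(s['position'],s['ft_force'],s['grip_width'],s['wrist_torque'])
snap('scene','s18.png',(170,110,280,190),7)
```

```text
[ 0.4301 -0.2526  0.0033] [ 0.1561 -0.3007 -0.4371] 0.08530045594912204 [0.0007 0.0006 0.0259]
```

View pics/s18.png

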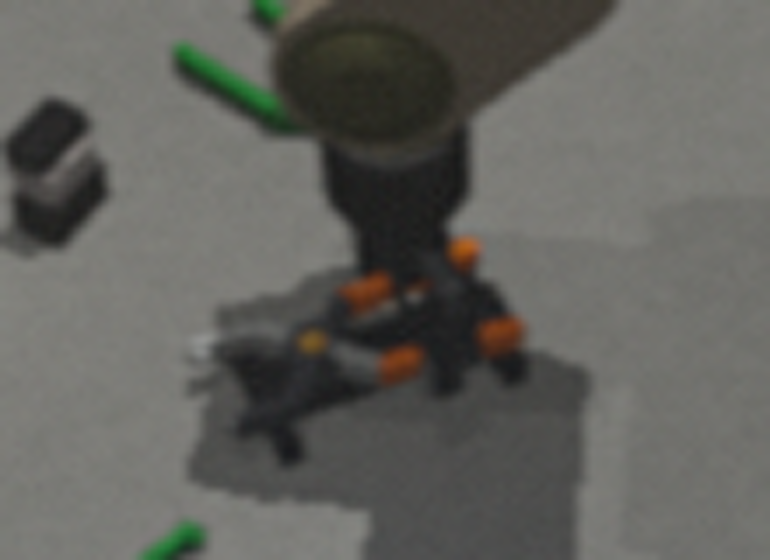

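The pliers are released and match the view before the grasp (s2). Withdrawing upward, then clear of the view.

>>> jog_arm([
  {"hand": 1,"dx": 0,"dy": -0.8,"dz": 0,"ax": 0,"ay": 0,"az": 0},
  {"hand": 1,"dx": 0,"dy": -1.2,"dz": 0,"ax": 0,"ay": 0,"az": 0},
  {"hand": 1,"dx": 0,"dy": -2,"dz": 0,"ax": 0,"ay": 0,"az": 0},
  {"hand": 1,"dx": 0,"dy": -3,"dz": 0,"ax": 0,"ay": 0,"az": 0},
  {"hand": 1,"dx": 0,"dy": -4,"dz": 0,"ax": 0,"ay": 0,"az": 0},
])

```text
time_s: 21.83
position: [0.4292, -0.2518, 0.1135]
tool_rot: [[0.968, -0.003, 0.252], [-0.252, 0.003, 0.968], [-0.004, -1.0, 0.002]]
ft_force: [0.1, -0.4, -0.4]
grip_width: 0.0853
```

>>> jog_arm([
  {"hand": 1,"dx": 0,"dy": -4,"dz": 0,"ax": 0,"ay": 0,"az": 0},
  {"hand": 1,"dx": 0,"dy": -4,"dz": 0,"ax": 0,"ay": 0,"az": 0},
  {"hand": 1,"dx": -1.5,"dy": -3,"dz": 2,"ax": 0,"ay": 0,"az": 0},
  {"hand": 1,"dx": -1.5,"dy": 0,"dz": 3.5,"ax": 0,"ay": 0,"az": 0},
  {"hand": 1,"dx": -1.5,"dy": 0,"dz": 3.5,"ax": 0,"ay": 0,"az": 0},
])

```text
time_s: 22.25
position: [0.4091, -0.1538, 0.2254]
tool_rot: [[0.967, 0.004, 0.254], [-0.254, -0.003, 0.967], [0.004, -1.0, -0.002]]
ft_force: [-0.1, 0.2, -1.3]
grip_width: 0.0854
```

>>> jog_arm([
  {"hand": 1,"dx": -1,"dy": 0,"dz": 3.5,"ax": 0,"ay": 0,"az": 0},
  {"hand": 1,"dx": -1,"dy": 0,"dz": 3.5,"ax": 0,"ay": 0,"az": 0},
  {"hand": 1,"dx": -1,"dy": 0,"dz": 3.5,"ax": 0,"ay": 0,"az": 0},
  {"hand": 1,"dx": -1,"dy": 0,"dz": 3.5,"ax": 0,"ay": 0,"az": 0},
  {"hand": 1,"dx": 0,"dy": 0,"dz": 1.5,"ax": 0,"ay": 0,"az": 0},
])

```text
time_s: 22.67
position: [0.4081, 0.0093, 0.2241]
tool_rot: [[0.968, 0.0, 0.25], [-0.25, 0.001, 0.968], [0.0, -1.0, 0.001]]
ft_force: [0.0, -0.3, -0.1]
grip_width: 0.0856
```

Run:
```python
from h import *
np.set_printoptions(precision=4,suppress=True)
s=status.observe();print(s['position'],s['ft_force'])
snap('top','t19.png',None,1.5); crop('top','t19c.png',(300,175,370,260),9);crop('top','t19f.png',(190,110,250,180),8)
snap('scene','s19.png',None,1.5)
```

```text
[0.4081 0.0093 0.2241] [ 0.0291 -0.2699 -0.0643]
```

View pics/t19.png

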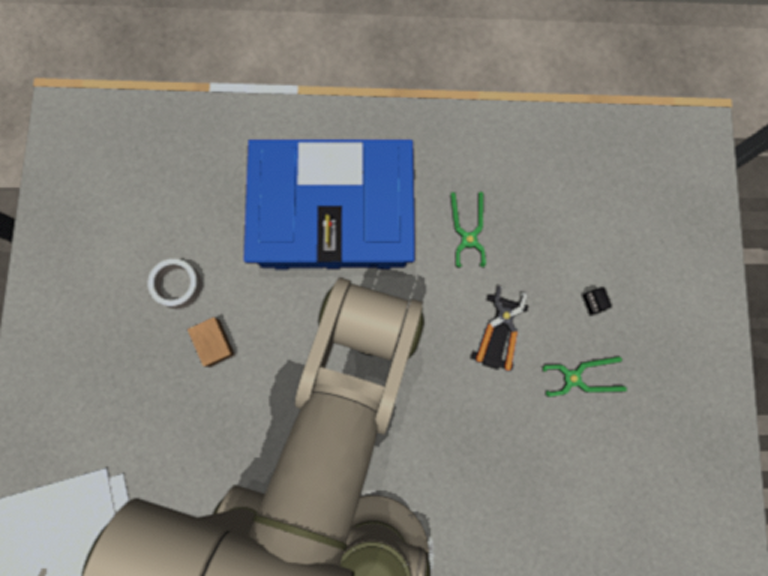

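View pics/t19c.png

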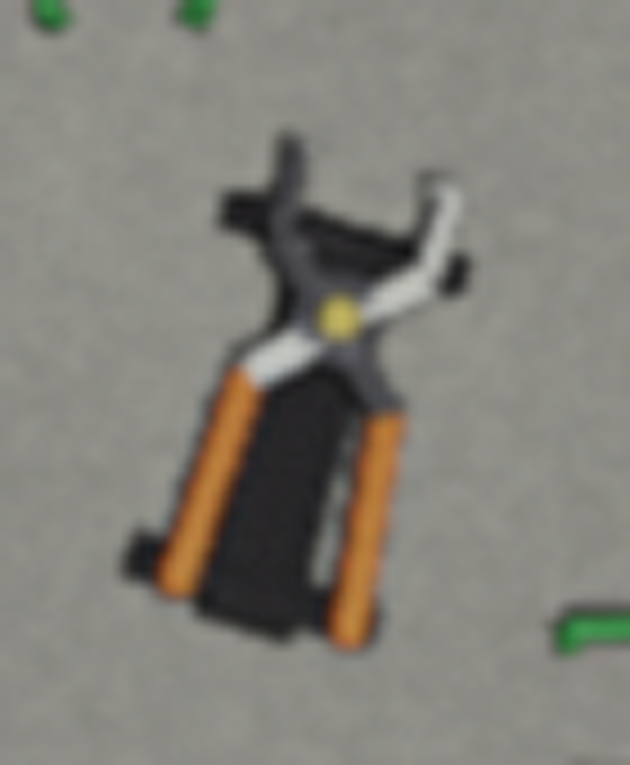

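View pics/t19f.png

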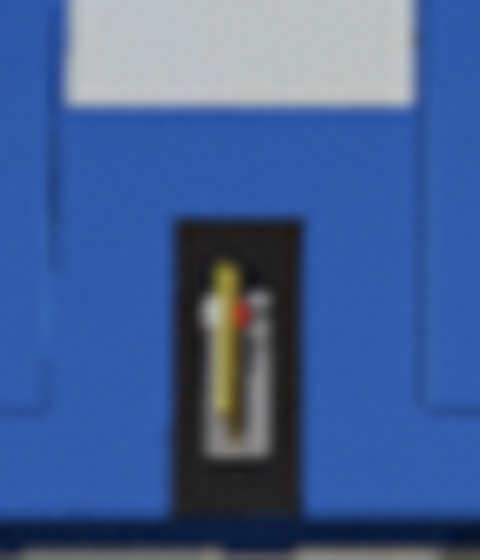

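View pics/s19.png

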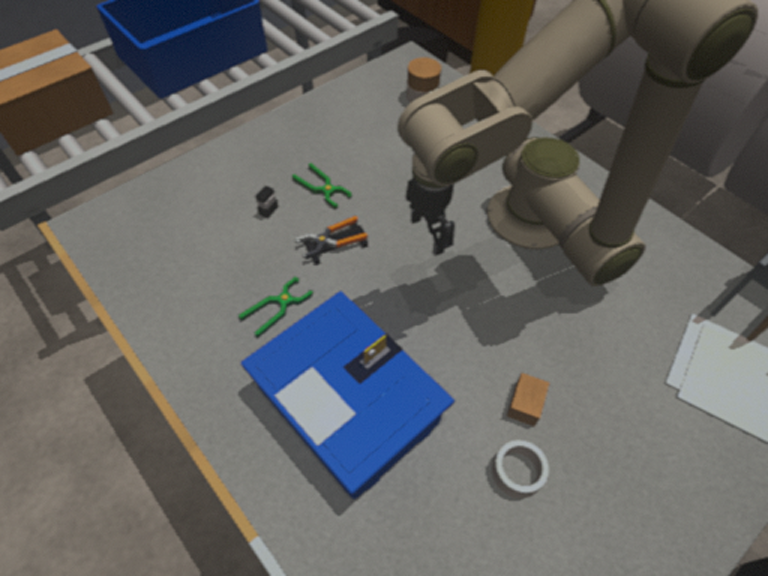

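The pliers lie on the rest with the hinge at crop pixel (340,317), against (343,318) at the start, so within about 1 mm. The yaw has changed by about 1–2°. The button is in, the fin is upright and the bystanders haven't moved. Handing in.

```bash
python3 -c "
from rig import job; print(job.close_job())"
```

```text
the job is handed in; nothing more can be done
None
```

The seal is snapped in and the pliers are back on the rest. I handed the job in at about 23 s of the 69 s allowed; no verdict is reported.

**What I did:** I took the orange pliers from the rest with the handles lightly held (62 mm). I slid the jaws over the fin until the hinge met it, eased back, and squeezed under a 27 N limit until the fingers stalled at 43.2 mm. Then I opened the pliers, drew them off and laid them back.

**Last checks:**
- **Seal:** the red button stays visibly shorter with the jaws open.
- **Fin:** it looks upright in both camera views. The force along x peaked at one reading of about 7.4 N (nearly 0.08 rad) while squeezing, close to the roughly 8 N limit. I eased back straight away.
- **Pliers:** the hinge is within about 1 mm of where it lay, turned about 1–2° from before.
- **Surroundings:** the tape, stamp, carton and green pliers look unmoved, and the gripper is clear of everything.

**Disagreement:** the two cameras differed by 2–4 mm across the fin. I centred the jaws by comparing jaws and seal in the same picture, and by the forces.

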